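Load the ink tank and stencil into the swatch printer

ROBOT

A 7-joint arm with a two-finger parallel gripper is mounted at the origin on the work surface. World frame = base frame: x ahead of the robot, y to its left, z up, the work surface at z = 0. Lengths are in m, angles in degrees, forces in N, time in s.
With the tool pointing down it reaches from about 0.425 to 0.875 m from the base axis. Payload 4.7 kg.
Tool frame: the origin (TCP) lies midway between the tips of the shut fingers; the grasp point (between the pads) lies 19 mm behind it; z points along the fingers, x is the direction in which the jaws open and shut, and the axes are right-handed (so a half turn about z gives the same grasp; the last joint's range is limited). The gripper opens to 87 mm and grips with 3 to 60 N. Pads are 19 mm wide; open, the fingers measure 117 mm over their backs; the gripper's body (75 mm by 190 mm) begins 51 mm behind the grasp point.
Start: joints at [-63.421, 18.392, -4.016, 83.108, 1.295, 78.541, -3.26], TCP at [0.283, 0.585, 0.223] pointing down, gripper open.
Joint ranges: [-163.93, 163.93], [-17.29, 119.83], [-79.2, 71.16], [3.27, 140.29], [-89.18, 269.18], [5.43, 117.66], [-154.24, 154.24]. Speed limits (degrees/s): [147.25, 147.25, 180, 180, 180, 180, 180].

INTERFACE

Orientations are given as [roll, pitch, yaw] about the fixed x, y, z axes, in that order (R = Rz(yaw) Ry(pitch) Rx(roll)).
In Python, from cell import env gives the robot as it stands.
- The arm moves only by the tool carry_out, never from a script. Its argument "plan" is a list of rows, each an object with "grip": the closure, from 0 (fully open) to 1 (shut); "dp": the shift along the tool's x, y, z in m, a list of three; "rotation": the turn, a rotation vector about the tool's x, y, z in degrees, a list of three. In form: [{"grip": grip, "dp": [dx, dy, dz], "rotation": [wx, wy, wz]}, ...]. A call has 1 to 8 rows; each row shifts and turns the pose as measured when the row begins, along the tool's axes as they then stand; what a row does not reach is not made up. A row lasts 1/12 s, in which the tool goes at most 41.7 mm and 7.16 degrees, less where a joint would pass 70% of its speed; a pose out of reach is approached as far as the arm can. A call is refused whole if a number of a shift passes 0.0417 or a number of a turn 7.16, either way. A call with a gripper value outside its range is refused whole. The fingers move at their own pace and stop on an object; "force" is the grip in N (left out, the last holds). Time passes only in rows, so rows that do not move let the fingers close. It gives the time, the measured TCP pose, the force and the opening at its end, in the units of the state.
- env.get_obs(): the state, without advancing time (a new reading comes with each control period).
- env.read_camera(name): name is "scene" or "top"; returns the picture (384x512x3 uint8, red, green, blue); there is no depth.
- env.camera_params(name): a dict with "fx", "fy", "cx", "cy" (pixels), "k1" (the pictures are not rectified: a ray, as slopes to the right and down, at radius r is drawn at 1 + k1 r^2 times it, then the intrinsics apply), "R" (3x3) and "t" (3): a world point X has camera coordinates R X + t. Camera axes: x right, y down, z forward; pixel columns grow to the right and rows downward; lengths in m; the calibration is good to about 2 mm. A picture is of the moment at which its call begins. camera_params takes no time and is no camera call.
- env.sign_off(): hands the job in, once; it reports no verdict.
The state is a dict: "time_s": time; "qpos": joint angles; "joint_velocities": joint speeds; "effort": joint torques, N m; "tool_pos": TCP position; "tool_rot": TCP orientation; "force": force on the tool from outside, world axes, zero at the start; "wrist_torque": the same for the moment, N m; "grip_width": finger opening in m.
Only numpy, scipy, OpenCV 4.12 (cv2) and the standard library are available. Lean on these libraries where they do the work, as an engineer would, in place of code of your own. Each camera call takes 0.05 s, during which the arm holds its last target. There are 200 camera calls.

TASK

Get the swatch printer ready: take the red ink tank out of the rack, stand it in the printer's cradle with its long side between the two end cheeks and close the hinged clamp fully so that the tank is driven home, then fit the stencil plate over the two pins of the print bed so that it lies flush. The tank fits the cradle only when held the other way than it comes out of the rack, so set it down standing on a clear bit of the counter and take it again. Leave the other tanks and everything else on the counter as they are, and never lay the tank down or tip it over.

Things in the scene. Friction and masses are not known exactly. Their poses are not given: they have to be found in the camera images.
- printer: fixed swatch printer; origin: centre of the underside of its grey base slab, 160 (x) x 240 (y) x 12 mm. Cradle at y -55 mm, print bed at y +60 mm. A white control column 100 mm high stands behind the bed at x +82 to +128, y +10 to +110 mm; two hinge posts 136 mm high stand at x +43 to +61 mm, 17 to 27 mm either side of the cradle's middle.
- cradle (a point): printer's pocket for one tank, open at top and sides. Point: centre of its floor when pressed home, 26 mm above counter; axes as printer's. Aluminium end cheeks 60 mm apart inside along x, 6 mm thick, 40 mm wide, top 115 mm above counter, last 13 mm flared out: no finger fits between cheek and tank. Side guides 42 mm apart inside along y, 4 mm thick, top only 48 mm above counter, flared.
- seat (a joint): sprung black floor of the cradle: 0 = up (its top 34 mm above the counter), 0.008 m = pressed fully home. It needs about 3.6 N to start and 7 N at the end, more than a tank's weight, and rises again unless the closed clamp holds the tank down.
- clamp (a joint): angle of the printer's hinged clamp arm: 0 = fully closed (arm level over the cradle, its rubber pad holding the tank's top down), grows as it swings up and over, away from the cradle; 1.57 = upright; end stop at 2.2. The hinge is stiff and stays where it is left; 2 to 6 N at the bar moves it.
- clamp_hinge (a point): hinge axis of the clamp, fixed to the printer, 124 mm above the counter and 52 mm to +x of the cradle's centre. The axis runs along this point's y; axes as the printer's. At clamp angle q the T-bar's centre lies at (-120 cos q, 0, 120 sin q) mm from here.
- clamp_bar (a point): middle of the clamp's orange T-bar: round, 14 mm in diameter, 110 mm long, parallel to the hinge, at the arm's free end, 120 mm from the hinge. The dark arm (22 mm wide, 12 mm thick) joins it in the middle, leaving 44 mm of free bar either side to pinch from above (the bar can turn between the fingers) or to push.
- bed (a point): the printer's white print bed, 114 (x) x 76 (y) x 8 mm, 115 mm to +y of the cradle. Point: centre of its upper face, 20 mm above the counter; axes as the printer's. Two steel locating pins, 8 mm in diameter and 15 mm high with tapered tips, stand on it at x = -42 and +42 mm.
- stencil_plate: aluminium stencil plate, 110 (x) x 70 (y) x 5 mm, 0.14 kg, with two 12 mm through holes at x = -42 and +42 mm and a black knob in its middle, 20 (x) x 30 (y) mm, top 39 mm above the plate's underside. Origin: centre of the underside, z up. Fits either way round, its x along the bed's x. Starts flat on the counter.
- red_tank: the red ink tank, a rigid upright block 56 (x) x 36 (y) x 84 (z) mm with a flat top, about 0.15 kg, paper labels on its sides. Origin: centre of the underside, z up. Goes in the cradle either end round, its 56 mm length along the cradle's x. Starts in one of the rack's four slots.
- blue_tank: blue ink tank, same shape; stays in the rack.
- yellow_tank: yellow ink tank, same shape; stays in the rack.
- green_tank: green ink tank, same shape; stays in the rack.
- rack: fixed plywood rack, tanks in a row along its y; 74 (x) x 190 (y) mm, origin under its centre; floor 8 mm, end walls 88 mm high, front and back lips 20 mm. Slots 42 mm wide at y = -67.5, -22.5, 22.5, 67.5 mm, dividers 63 mm high. No finger fits between tanks: take one by its end faces (56 mm apart, along rack x), straight up.
- brush_pot: white ceramic pot of paint brushes, 68 mm in diameter, pot 95 mm high, brushes up to 175 mm high, leaning out to 35 mm from the middle. Origin: centre of the underside. Loose, to be left alone.
- medium_bottle: amber bottle, 56 mm in diameter, 155 mm high. Origin: centre of the underside. Loose, to be left alone.
- gesso_jar: white jar with blue lid, 72 mm in diameter, 75 mm high. Origin: centre of the underside. Loose, to be left alone.
- tape_roll: yellow roll of tape lying flat, 90 mm in diameter, 24 mm high. Origin: centre of the underside. Loose, to be left alone.
- palette_knife: palette knife, 190 mm long, at most 65 mm wide and under 30 mm high, lying along its own x, origin under its middle. Loose, to be left alone.
Mind the look-alikes: they are no part of the job. There is more than one size of the stencil_plate; the one meant has the size given above. What is shaped like the red_tank but pink is not meant.

How it is judged (in metres and radians):
On the way, in this order (a step that is already met when the one before it is completed fails the run):
1. the red tank stands on the counter, let go of (height (world z) of red_tank below 0.005 m and angle between red_tank's own z axis and vertical below 0.06 rad and distance of red_tank from where it was at the start of the episode above 0.04 m and contact force between the fingers and red_tank below 0.05 N), for 0.2 s.
2. the red tank stands in the cradle between the cheeks, with the clamp still open (horizontal distance between red_tank and cradle below 0.006 m and angle between the x axis of red_tank and the x axis of cradle, either way round below 0.15 rad and angle between red_tank's own z axis and vertical below 0.06 rad and z of red_tank in the frame of cradle below 0.012 m and value of joint clamp above 0.8 rad), for 0.2 s.
3. the clamp is fully closed and has driven the tank home (horizontal distance between red_tank and cradle below 0.006 m and angle between the x axis of red_tank and the x axis of cradle, either way round below 0.15 rad and angle between red_tank's own z axis and vertical below 0.06 rad and z of red_tank in the frame of cradle below 0.002 m and value of joint seat above 0.006 m and value of joint clamp below 0.04 rad), for 0.2 s.
4. the stencil plate lies flush over both pins (horizontal distance between stencil_plate and bed below 0.004 m and angle between the x axis of stencil_plate and the x axis of bed, either way round below 0.06 rad and angle between stencil_plate's own z axis and vertical below 0.03 rad and z of stencil_plate in the frame of bed below 0.002 m), for 0.2 s.
At the end, for the whole second after the job is handed in: Red tank in cradle: within 6 mm, 0.15 rad and 2 mm of home level, upright to 0.06 rad, seat pressed 6 mm or more, clamp within 0.04 rad of closed; stencil plate on the bed within 4 mm, 0.06 rad, level to 0.03 rad, at most 2 mm high; both at rest and released (all of step 3 and all of step 4 and linear speed of each of red_tank, stencil_plate below 0.01 m/s); the robot touches nothing.
It fails at once if the red tank is tipped more than 0.7 rad (angle between red_tank's own z axis and vertical above 0.7 rad).
It fails at once if another ink tank is moved more than 25 mm or tipped (distance of any of blue_tank, yellow_tank, green_tank from where it was at the start of the episode above 0.025 m or angle between any of blue_tank, yellow_tank, green_tank's own z axis and vertical above 0.35 rad).
It fails at once if the brush pot, bottle or jar is moved more than 25 mm or tipped (distance of any of brush_pot, medium_bottle, gesso_jar from where it was at the start of the episode above 0.025 m or angle between any of brush_pot, medium_bottle, gesso_jar's own z axis and vertical above 0.35 rad).
It fails at once if the tape roll or palette knife is moved more than 25 mm (distance of any of tape_roll, palette_knife from where it was at the start of the episode above 0.025 m).
It also fails if it takes over 72 s, if anything falls off the work surface, if the arm or the gripper's body presses on something with over 40 N, if the wrist force passes 120 N, or if a joint passes its speed limit or range.

## Working session

There is one attempt and no reset: what is moved stays moved. The work goes in short steps, Python scripts to look and compute and a tool call to move; the robot and the scene stay as the last step left them, time stands still between calls to the robot, and variables do not carry over. Pictures are saved under pics/ and viewed, about 8 in all and at most 12, crops included, and the job is handed in when it is done.

Besides the shell and the picture viewer there is one more tool, called after ">>>" as name(argument=value, ...) on one line, values as JSON. carry_out: Moves the arm, as the interface text tells. Its arguments: {"type":"object","properties":{"plan":{"type":"array","items":{"type":"object","properties":{"grip":{"type":"number"},"dp":{"type":"array","items":{"type":"number"}},"rotation":{"type":"array","items":{"type":"number"}}}}},"force":{"type":"number"}},"required":["plan"]}

```bash
mkdir -p pics; ls; python3 - <<'E'
from cell import env
import cv2
print(env.get_obs())
for n in("scene","top"):
    print(n,env.camera_params(n)); cv2.imwrite(f"pics/{n}0.png",cv2.resize(env.read_camera(n)[:,:,::-1],(800,600),interpolation=cv2.INTER_CUBIC))
E
```

```text
pics
{'time_s': 0.0, 'qpos': array([-63.4203481 ,  18.43947176,  -4.01527478,  83.17417743,
         1.29588866,  78.54096197,  -3.25989607]), 'joint_velocities': array([ 0.03522396, -0.1342645 , -0.06111064,  0.01920116, -0.02425107,
       -0.03748507,  0.01591818]), 'effort': array([-2.78246225e-04, -4.91281772e+01, -4.03993204e-01, -3.12524021e+01,
       -6.38613151e-02,  4.40274342e-02,  1.85097238e-04]), 'tool_pos': array([0.28242654, 0.5848257 , 0.22146316]), 'tool_rot': array([1.79993320e+02, 1.09320097e-01, 6.42301131e+01]), 'force': array([-0.39443896,  0.51599534, -0.23781072]), 'wrist_torque': array([ 0.00589824,  0.02783997, -0.04718681]), 'grip_width': 0.08713394668072946}
scene {'fx': 422.0942246990681, 'fy': 422.0942246990681, 'cx': 248.9040809609292, 'cy': 186.48630079596782, 'k1': -0.14703734312470104, 'R': array([[-1.11664753e-01,  9.93745852e-01, -4.06070401e-04],
       [ 5.70314631e-01,  6.37501946e-02, -8.18948798e-01],
       [-8.13801084e-01, -9.16793029e-02, -5.73866449e-01]]), 't': array([ 0.07703849, -0.211523  ,  1.7364605 ])}
top {'fx': 348.3526085949879, 'fy': 348.3526085949879, 'cx': 256.42615262571826, 'cy': 190.61032226124186, 'k1': 0.019588038627075807, 'R': array([[-0.01295093, -0.99987554, -0.00901003],
       [-0.99639734,  0.01366011, -0.08370027],
       [ 0.08381293,  0.00789357, -0.99645024]]), 't': array([-0.0241585 ,  0.52403157,  1.08644174])}
```

View pics/scene0.png

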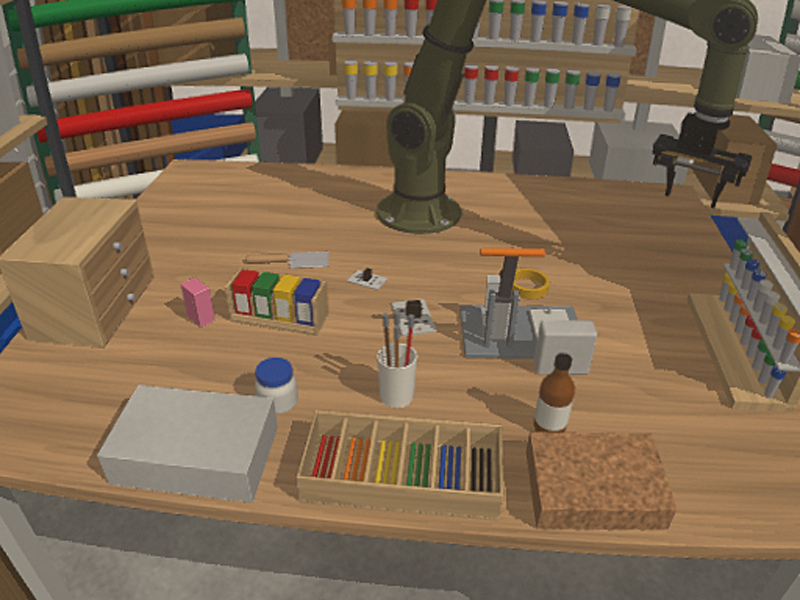

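View pics/top0.png

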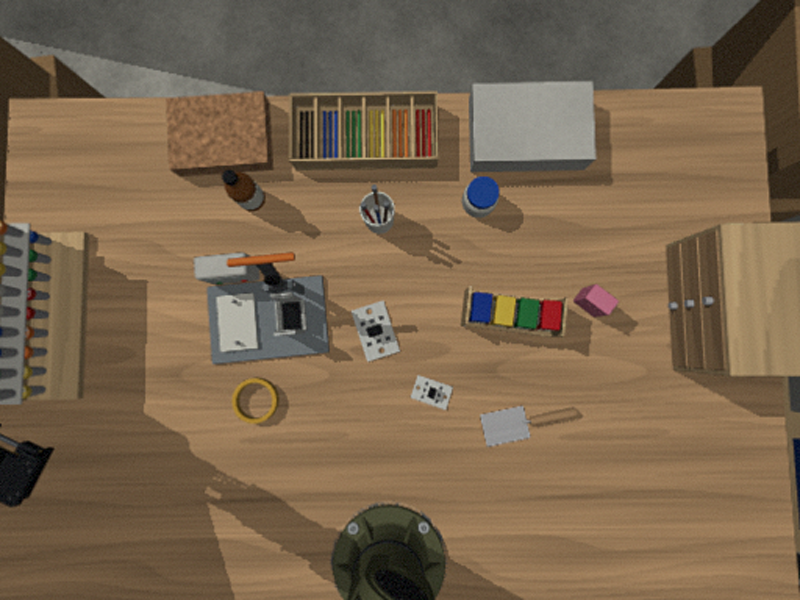

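The top view shows the rack from (465,290) to (565,335) with red rightmost at (551,315). The printer slab spans (207,277)–(328,362), the large plate is at (375,331), and a smaller decoy plate is at (432,392). The clamp is open at about upright. I'll enlarge the crops next.

```bash
cat > h.py <<'E'
from cell import env
import cv2, numpy as np
def w(cam,u,v,z):
    "pixel (original scale) -> world xy at height z"
    p=env.camera_params(cam); K=np.array([[p['fx'],0,p['cx']],[0,p['fy'],p['cy']],[0,0,1]])
    x=cv2.undistortPoints(np.array([[[u,v]]],float),K,np.array([p['k1'],0,0,0.]))[0,0]
    R,t=np.array(p['R']),np.array(p['t']); c=-R.T@t; d=R.T@np.r_[x,1]
    return (c+d*(z-c[2])/d[2])[:2]
def px(cam,X):
    p=env.camera_params(cam); K=np.array([[p['fx'],0,p['cx']],[0,p['fy'],p['cy']],[0,0,1]])
    return cv2.projectPoints(np.array([X],float).reshape(-1,1,3),cv2.Rodrigues(np.array(p['R']))[0],np.array(p['t']),K,np.array([p['k1'],0,0,0.]))[0][:,0]
def crop(cam,x0,y0,wd,ht,s):
    im=env.read_camera(cam)[y0:y0+ht,x0:x0+wd,::-1]
    return cv2.resize(im,None,fx=s,fy=s,interpolation=cv2.INTER_CUBIC)
E
python3 - <<'E'
from h import *
cv2.imwrite("pics/c1.png",np.vstack([crop("top",120,150,266,100,3),crop("scene",120,150,266,100,3)]))
E
```

```text
(no output)
```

View pics/c1.png

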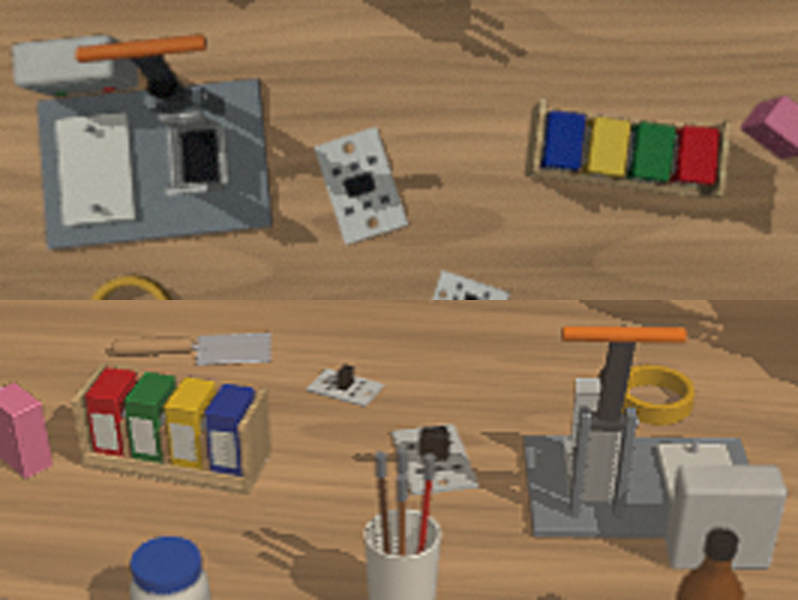

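```bash
python3 - <<'E'
from h import *
np.set_printoptions(precision=4,suppress=True)
def q(n,pts,z):
    W=np.array([w("top",120+(u+.5)/3-.5,150+(v+.5)/3-.5,z) for u,v in pts]); print(n,W.tolist().__str__() if 0 else W.round(4).tolist(),"mean",W.mean(0)); return W
def ang(a,b): d=a-b; return np.degrees(np.arctan2(d[1],d[0]))
s=q("slab",[(262,80),(271,228),(48,247)],.012); print((s[0]+s[2])/2,ang(s[0],s[1]),ang(s[2],s[1])-90)
b=q("bed",[(57,115),(126,113),(133,218),(63,226)],.02)
p=q("plate",[(316,147),(377,127),(408,226),(347,244)],.005); print(ang(p[1],p[2]),ang(p[0],p[3]))
h=q("holes",[(349,147),(373,222)],.005);print(ang(*h))
r=q("red",[(686,125),(720,128),(716,186),(679,182)],.092); print(ang(r[0],r[3]),ang(r[1],r[2]),ang(r[0],r[1])-90)
r=q("blue",[(550,111),(586,114),(580,171),(543,166)],.092)
r=q("barends",[(83,54),(204,42)],.24)
q("yg",[(609,146),(655,152)],.092); q("pink",[(780,120)],0.08)
q("knob",[(359,185)],.039)
for n,u,v,z in [("pot",378,210,.095),("jar",482,190,.075),("bottle",232,178,.155),("tape",256,400,.024),("knife",505,425,.0),("knifeH",575,413,.01),("plate2",432,392,0)]:
    print(n,w("top",u*.64,v*.64,z))
E
```

```text
slab [[0.5729, 0.1277], [0.4145, 0.1183], [0.3977, 0.3546]] mean [0.4617 0.2002]
[0.4853 0.2411] 3.402694960512684 4.062084113047661
bed [[0.5373, 0.3446], [0.5385, 0.2713], [0.4271, 0.2627], [0.4197, 0.3364]] mean [0.4806 0.3037]
plate [[0.5004, 0.0707], [0.5211, 0.0049], [0.4146, -0.0271], [0.3963, 0.0382]] mean [0.4581 0.0216]
16.73680695042186 17.367153226963367
holes [[0.4999, 0.0352], [0.4193, 0.0102]] mean [0.4596 0.0227]
17.2436677750345
red [[0.5119, -0.3044], [0.5084, -0.3377], [0.4513, -0.3317], [0.4557, -0.2956]] mean [ 0.4818 -0.3174]
-8.942080380533753 -6.079117649910119 -5.878233551766698
blue [[0.5276, -0.1705], [0.5242, -0.2061], [0.4677, -0.1986], [0.4732, -0.1623]] mean [ 0.4982 -0.1844]
barends [[0.5683, 0.2467], [0.5773, 0.1431]] mean [0.5728 0.1949]
yg [[0.4921, -0.2279], [0.4855, -0.273]] mean [ 0.4888 -0.2505]
pink [[0.5165, -0.4011]] mean [ 0.5165 -0.4011]
knob [[0.4581, 0.0228]] mean [0.4581 0.0228]
pot [0.688  0.0098]
jar [ 0.7297 -0.1942]
bottle [0.7361 0.2727]
tape [0.3223 0.261 ]
knife [ 0.2636 -0.2394]
knifeH [ 0.2875 -0.3786]
plate2 [ 0.3314 -0.0925]
```

Printer yaw is about 4°, with the cradle near (0.489,0.186), the bed near (0.481,0.302) and the clamp at about 105°. The red tank is at (0.481,-0.318) and the rack yaw is -7°. Next I'll write a helper that prints moves in tool axes.

```bash
cat > go.py <<'E'
import sys, json, numpy as np
from cell import env
from scipy.spatial.transform import Rotation as S
# args: x,y,z,yaw,rows ... ; grip from current; keeps tool pointing down
grip=float(sys.argv[1]); o=env.get_obs(); P=np.array(o['tool_pos']); R=S.from_euler('xyz',o['tool_rot'],degrees=True)
rows=[]
for a in sys.argv[2:]:
    x,y,z,yaw,n=map(float,a.split(',')); n=int(n); T=np.array([x,y,z]); 
    rv=(R.inv()*S.from_euler('xyz',[180,0,yaw],degrees=True)).as_rotvec(degrees=True)
    P0=P; step=S.from_rotvec(rv/n,degrees=True)
    for i in range(n):
        rows.append(dict(grip=grip,dp=R.inv().apply((T-P0)/n).round(4).tolist(),rotation=(rv/n).round(2).tolist())); R=R*step
    P=T
for i in range(0,len(rows),8): print(json.dumps(rows[i:i+8]).replace('"',''))
E
python3 go.py 0 0.45,0.42,0.32,40,7 0.56,0.1,0.32,10,9 0.50,-0.20,0.28,-7,8
```

```text
[{grip: 0.0, dp: [-0.0108, 0.0318, -0.014], rotation: [0.0, 0.01, 3.46]}, {grip: 0.0, dp: [-0.0089, 0.0324, -0.014], rotation: [0.0, 0.01, 3.46]}, {grip: 0.0, dp: [-0.0069, 0.0329, -0.014], rotation: [0.0, 0.01, 3.46]}, {grip: 0.0, dp: [-0.0049, 0.0332, -0.014], rotation: [0.0, 0.01, 3.46]}, {grip: 0.0, dp: [-0.0029, 0.0335, -0.014], rotation: [0.0, 0.01, 3.46]}, {grip: 0.0, dp: [-0.0009, 0.0336, -0.014], rotation: [0.0, 0.01, 3.46]}, {grip: 0.0, dp: [0.0012, 0.0336, -0.014], rotation: [0.0, 0.01, 3.46]}, {grip: 0.0, dp: [-0.0135, 0.0351, 0.0], rotation: [-0.0, -0.0, 3.33]}]
[{grip: 0.0, dp: [-0.0114, 0.0358, 0.0], rotation: [-0.0, -0.0, 3.33]}, {grip: 0.0, dp: [-0.0093, 0.0364, 0.0], rotation: [-0.0, -0.0, 3.33]}, {grip: 0.0, dp: [-0.0072, 0.0369, 0.0], rotation: [-0.0, -0.0, 3.33]}, {grip: 0.0, dp: [-0.005, 0.0373, 0.0], rotation: [-0.0, -0.0, 3.33]}, {grip: 0.0, dp: [-0.0029, 0.0375, 0.0], rotation: [-0.0, -0.0, 3.33]}, {grip: 0.0, dp: [-0.0007, 0.0376, 0.0], rotation: [-0.0, -0.0, 3.33]}, {grip: 0.0, dp: [0.0015, 0.0376, 0.0], rotation: [-0.0, -0.0, 3.33]}, {grip: 0.0, dp: [0.0037, 0.0374, 0.0], rotation: [-0.0, -0.0, 3.33]}]
[{grip: 0.0, dp: [-0.0139, 0.0356, 0.005], rotation: [0.0, -0.0, 2.13]}, {grip: 0.0, dp: [-0.0126, 0.0361, 0.005], rotation: [0.0, -0.0, 2.13]}, {grip: 0.0, dp: [-0.0112, 0.0366, 0.005], rotation: [0.0, -0.0, 2.13]}, {grip: 0.0, dp: [-0.0099, 0.037, 0.005], rotation: [0.0, -0.0, 2.13]}, {grip: 0.0, dp: [-0.0085, 0.0373, 0.005], rotation: [0.0, -0.0, 2.13]}, {grip: 0.0, dp: [-0.0071, 0.0376, 0.005], rotation: [0.0, -0.0, 2.13]}, {grip: 0.0, dp: [-0.0057, 0.0378, 0.005], rotation: [0.0, -0.0, 2.13]}, {grip: 0.0, dp: [-0.0043, 0.038, 0.005], rotation: [0.0, -0.0, 2.13]}]
```

>>> carry_out(plan=[{"grip": 0, "dp": [-0.011, 0.032, -0.014], "rotation": [0, 0, 3.5]}, {"grip": 0, "dp": [-0.009, 0.032, -0.014], "rotation": [0, 0, 3.5]}, {"grip": 0, "dp": [-0.007, 0.033, -0.014], "rotation": [0, 0, 3.5]}, {"grip": 0, "dp": [-0.005, 0.033, -0.014], "rotation": [0, 0, 3.5]}, {"grip": 0, "dp": [-0.003, 0.034, -0.014], "rotation": [0, 0, 3.5]}, {"grip": 0, "dp": [-0.001, 0.034, -0.014], "rotation": [0, 0, 3.5]}, {"grip": 0, "dp": [0.001, 0.034, -0.014], "rotation": [0, 0, 3.5]}, {"grip": 0, "dp": [-0.013, 0.035, 0], "rotation": [0, 0, 3.5]}])

```text
time_s: 0.87
tool_pos: [0.4592, 0.3837, 0.3177]
tool_rot: [-179.9, 0.6, 36.3]
force: [0.6, -1.3, 0.3]
grip_width: 0.0869
```

>>> carry_out(plan=[{"grip": 0, "dp": [-0.011, 0.036, 0], "rotation": [0, 0, 3.5]}, {"grip": 0, "dp": [-0.009, 0.036, 0], "rotation": [0, 0, 3.5]}, {"grip": 0, "dp": [-0.007, 0.037, 0], "rotation": [0, 0, 3.5]}, {"grip": 0, "dp": [-0.005, 0.037, 0], "rotation": [0, 0, 3.5]}, {"grip": 0, "dp": [-0.003, 0.037, 0], "rotation": [0, 0, 3.5]}, {"grip": 0, "dp": [-0.001, 0.037, 0], "rotation": [0, 0, 3.5]}, {"grip": 0, "dp": [0.001, 0.037, 0], "rotation": [0, 0, 3.5]}, {"grip": 0, "dp": [0.004, 0.037, 0], "rotation": [0, 0, 3.5]}])

```text
time_s: 1.53
tool_pos: [0.5516, 0.0848, 0.3185]
tool_rot: [179.9, 0.4, 6.8]
force: [0.8, -0.2, -0.5]
grip_width: 0.0866
```

```bash
python3 go.py 0 0.51,-0.20,0.28,-7,10 0.481,-0.318,0.15,-7,6
```

```text
[{grip: 0.0, dp: [-0.0075, 0.0278, 0.0039], rotation: [0.01, 0.04, 1.38]}, {grip: 0.0, dp: [-0.0068, 0.028, 0.0039], rotation: [0.01, 0.04, 1.38]}, {grip: 0.0, dp: [-0.0061, 0.0281, 0.0039], rotation: [0.01, 0.04, 1.38]}, {grip: 0.0, dp: [-0.0055, 0.0282, 0.0039], rotation: [0.01, 0.04, 1.38]}, {grip: 0.0, dp: [-0.0048, 0.0284, 0.0039], rotation: [0.01, 0.04, 1.38]}, {grip: 0.0, dp: [-0.0041, 0.0285, 0.0039], rotation: [0.01, 0.04, 1.38]}, {grip: 0.0, dp: [-0.0034, 0.0286, 0.0039], rotation: [0.01, 0.04, 1.38]}, {grip: 0.0, dp: [-0.0027, 0.0286, 0.0039], rotation: [0.01, 0.04, 1.38]}]
[{grip: 0.0, dp: [-0.002, 0.0287, 0.0039], rotation: [0.01, 0.04, 1.38]}, {grip: 0.0, dp: [-0.0013, 0.0287, 0.0039], rotation: [0.01, 0.04, 1.38]}, {grip: 0.0, dp: [-0.0024, 0.0201, 0.0217], rotation: [0.0, -0.0, -0.0]}, {grip: 0.0, dp: [-0.0024, 0.0201, 0.0217], rotation: [0.0, -0.0, -0.0]}, {grip: 0.0, dp: [-0.0024, 0.0201, 0.0217], rotation: [0.0, -0.0, -0.0]}, {grip: 0.0, dp: [-0.0024, 0.0201, 0.0217], rotation: [0.0, -0.0, -0.0]}, {grip: 0.0, dp: [-0.0024, 0.0201, 0.0217], rotation: [0.0, -0.0, -0.0]}, {grip: 0.0, dp: [-0.0024, 0.0201, 0.0217], rotation: [0.0, -0.0, -0.0]}]
```

>>> carry_out(plan=[{"grip": 0, "dp": [-0.007, 0.028, 0.004], "rotation": [0, 0, 1.4]}, {"grip": 0, "dp": [-0.007, 0.028, 0.004], "rotation": [0, 0, 1.4]}, {"grip": 0, "dp": [-0.006, 0.028, 0.004], "rotation": [0, 0, 1.4]}, {"grip": 0, "dp": [-0.005, 0.028, 0.004], "rotation": [0, 0, 1.4]}, {"grip": 0, "dp": [-0.005, 0.028, 0.004], "rotation": [0, 0, 1.4]}, {"grip": 0, "dp": [-0.004, 0.028, 0.004], "rotation": [0, 0, 1.4]}, {"grip": 0, "dp": [-0.003, 0.028, 0.004], "rotation": [0, 0, 1.4]}, {"grip": 0, "dp": [-0.003, 0.028, 0.004], "rotation": [0, 0, 1.4]}])

```text
time_s: 2.2
tool_pos: [0.5154, -0.1561, 0.286]
tool_rot: [179.8, 0.2, -5.4]
force: [0.8, -0.1, 0.7]
grip_width: 0.0867
```

>>> carry_out(plan=[{"grip": 0, "dp": [-0.002, 0.029, 0.004], "rotation": [0, 0, 1.4]}, {"grip": 0, "dp": [-0.001, 0.029, 0.004], "rotation": [0, 0, 1.4]}, {"grip": 0, "dp": [-0.002, 0.02, 0.022], "rotation": [0, 0, 0]}, {"grip": 0, "dp": [-0.002, 0.02, 0.022], "rotation": [0, 0, 0]}, {"grip": 0, "dp": [-0.002, 0.02, 0.022], "rotation": [0, 0, 0]}, {"grip": 0, "dp": [-0.002, 0.02, 0.022], "rotation": [0, 0, 0]}, {"grip": 0, "dp": [-0.002, 0.02, 0.022], "rotation": [0, 0, 0]}, {"grip": 0, "dp": [-0.002, 0.015, 0.02], "rotation": [0, 0, 0]}])

```text
time_s: 2.87
tool_pos: [0.475, -0.3394, 0.1479]
tool_rot: [179.7, -0.4, -8.7]
force: [1.1, -0.8, 0.1]
grip_width: 0.0868
```

```bash
python3 - <<'E'
from h import *
print(env.get_obs()['tool_pos'],env.get_obs()['tool_rot'])
cv2.imwrite("pics/c2.png",np.vstack([crop("top",280,150,130,80,4),crop("scene",120,120,130,70,4)]))
E
python3 go.py 0 0.481,-0.318,0.15,-7,2 0.481,-0.318,0.06,-7,6
```

```text
[ 0.47497429 -0.33941644  0.14793303] [179.7165956   -0.43836735  -8.73863865]
[{grip: 0.0, dp: [0.0028, -0.0114, -0.0022], rotation: [0.13, -0.03, -0.98]}, {grip: 0.0, dp: [0.003, -0.0113, -0.0022], rotation: [0.13, -0.03, -0.98]}, {grip: 0.0, dp: [-0.0, -0.0, 0.015], rotation: [0.0, -0.0, -0.0]}, {grip: 0.0, dp: [-0.0, -0.0, 0.015], rotation: [0.0, -0.0, -0.0]}, {grip: 0.0, dp: [-0.0, -0.0, 0.015], rotation: [0.0, -0.0, -0.0]}, {grip: 0.0, dp: [-0.0, -0.0, 0.015], rotation: [0.0, -0.0, -0.0]}, {grip: 0.0, dp: [-0.0, -0.0, 0.015], rotation: [0.0, -0.0, -0.0]}, {grip: 0.0, dp: [-0.0, -0.0, 0.015], rotation: [0.0, -0.0, -0.0]}]
```

View pics/c2.png

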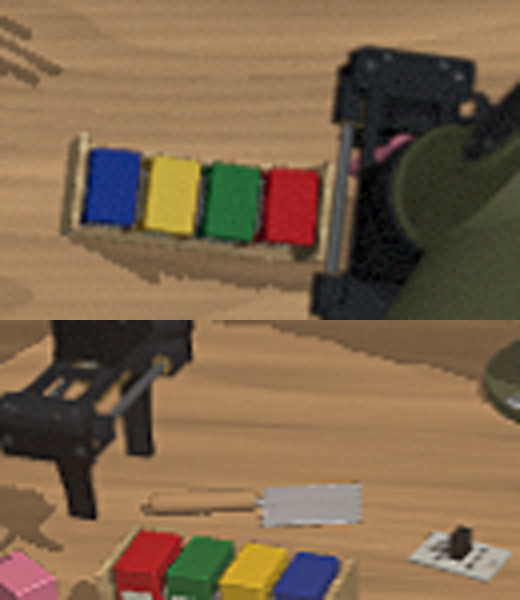

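The red tank is where I computed it, centred at crop (292,207). The gripper is about 20 mm past it, so I'll correct and descend.

>>> carry_out(plan=[{"grip": 0, "dp": [0.003, -0.011, 0], "rotation": [0, 0, -1]}, {"grip": 0, "dp": [0.003, -0.01, 0], "rotation": [0, 0, -0.7]}, {"grip": 0, "dp": [0, 0, 0], "rotation": [0, 0, 0]}])

```text
time_s: 3.22
tool_pos: [0.4828, -0.3166, 0.1466]
tool_rot: [179.8, -0.1, -7.1]
force: [0.5, 0.1, 0.5]
grip_width: 0.0873
```

```bash
python3 go.py 0 0.481,-0.318,0.06,-7,6
```

```text
[{grip: 0.0, dp: [-0.0003, 0.0002, 0.0144], rotation: [0.03, -0.01, -0.02]}, {grip: 0.0, dp: [-0.0003, 0.0002, 0.0144], rotation: [0.03, -0.01, -0.02]}, {grip: 0.0, dp: [-0.0003, 0.0002, 0.0144], rotation: [0.03, -0.01, -0.02]}, {grip: 0.0, dp: [-0.0003, 0.0002, 0.0144], rotation: [0.03, -0.01, -0.02]}, {grip: 0.0, dp: [-0.0003, 0.0003, 0.0144], rotation: [0.03, -0.01, -0.02]}, {grip: 0.0, dp: [-0.0003, 0.0003, 0.0144], rotation: [0.03, -0.01, -0.02]}]
```

>>> carry_out(plan=[{"grip": 0, "dp": [-0.001, 0.001, 0.014], "rotation": [0, 0, 0]}, {"grip": 0, "dp": [0, 0, 0.014], "rotation": [0, 0, 0]}, {"grip": 0, "dp": [0, 0, 0.014], "rotation": [0, 0, 0]}, {"grip": 0, "dp": [0, 0, 0.014], "rotation": [0, 0, 0]}, {"grip": 0, "dp": [0, 0, 0.014], "rotation": [0, 0, 0]}, {"grip": 0, "dp": [0, 0, 0.012], "rotation": [0, 0, 0]}, {"grip": 0, "dp": [0, 0, 0], "rotation": [0, 0, 0]}])

```text
time_s: 3.8
tool_pos: [0.4974, -0.3057, 0.0714]
tool_rot: [180.0, -1.3, -5.6]
force: [-0.9, 0.3, -0.1]
grip_width: 0.0871
```

>>> carry_out(plan=[{"grip": 0.7, "dp": [0, 0, 0], "rotation": [0, 0, 0]}, {"grip": 0.7, "dp": [0, 0, 0], "rotation": [0, 0, 0]}, {"grip": 0.7, "dp": [0, 0, 0], "rotation": [0, 0, 0]}, {"grip": 0.7, "dp": [0, 0, 0], "rotation": [0, 0, 0]}, {"grip": 0.7, "dp": [0, 0, 0], "rotation": [0, 0, 0]}], force=20)

```text
time_s: 4.22
tool_pos: [0.4974, -0.3042, 0.0747]
tool_rot: [-180.0, -1.2, -5.4]
force: [-3.5, 1.2, 3.4]
grip_width: 0.0613
```

The tool drifted about 15 mm while descending, so I'll look before closing further.

```bash
python3 - <<'E'
from h import *
o=env.get_obs();print(o['tool_pos'],o['tool_rot'],o['qpos'],o['joint_velocities'],o['grip_width'],o['force'])
cv2.imwrite("pics/c3.png",np.hstack([crop("top",290,150,100,100,4),crop("scene",120,140,100,100,4)]))
E
```

```text
[ 0.49742353 -0.30424147  0.07474249] [-179.97945968   -1.17796916   -5.44824452] [ -3.63499354  19.07918485  38.66963594 104.79188729 -14.32816542
  59.83411919  35.11130608] [ 0.02825699 -0.75949296  0.44780161  0.03280317  0.72389603  1.20225368
 -0.04264263] 0.061347959946477786 [-3.49188596  1.18055706  3.38588567]
```

View pics/c3.png

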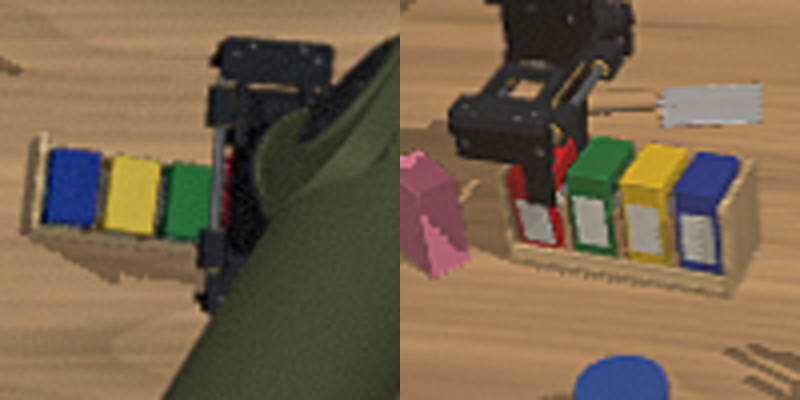

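The fingers straddle red only, but too high and 14 mm off in y. I'll open, check the drift with still rows, then correct.

>>> carry_out(plan=[{"grip": 0, "dp": [0, 0, 0], "rotation": [0, 0, 0]}, {"grip": 0, "dp": [0, 0, 0], "rotation": [0, 0, 0]}, {"grip": 0, "dp": [0, 0, 0], "rotation": [0, 0, 0]}, {"grip": 0, "dp": [0, 0, 0], "rotation": [0, 0, 0]}])

```text
time_s: 4.65
tool_pos: [0.4994, -0.3051, 0.0753]
tool_rot: [180.0, -1.5, -5.5]
force: [-0.7, -0.9, -0.0]
grip_width: 0.0774
```

```bash
python3 go.py 0 0.481,-0.318,0.075,-7,3; python3 -c "
from cell import env
print(env.get_obs()['qpos'])"
```

```text
[{grip: 0.0, dp: [-0.0057, 0.0049, -0.0], rotation: [0.01, -0.5, 0.5]}, {grip: 0.0, dp: [-0.0057, 0.0049, 0.0], rotation: [0.01, -0.5, 0.5]}, {grip: 0.0, dp: [-0.0056, 0.005, 0.0001], rotation: [0.01, -0.5, 0.5]}]
[ -3.59803305  19.05847217  38.64874107 104.73828937 -14.44045482
  59.60473818  35.11269985]
```

>>> carry_out(plan=[{"grip": 0, "dp": [-0.006, 0.005, -0.01], "rotation": [0, -0.5, 0.5]}, {"grip": 0, "dp": [-0.006, 0.005, -0.01], "rotation": [0, -0.5, 0.5]}, {"grip": 0, "dp": [-0.005, 0.004, 0], "rotation": [0, -0.5, 0.5]}, {"grip": 0, "dp": [0, 0, 0], "rotation": [0, 0, 0]}])

```text
time_s: 4.98
tool_pos: [0.4808, -0.3182, 0.097]
tool_rot: [179.9, -0.0, -7.1]
force: [-0.7, -0.0, -1.2]
grip_width: 0.0868
```

```bash
python3 go.py 0 0.481,-0.318,0.075,-7,2; python3 -c "
from cell import env
print(env.get_obs()['qpos'])"
```

```text
[{grip: 0.0, dp: [0.0001, -0.0001, 0.011], rotation: [0.05, -0.0, -0.04]}, {grip: 0.0, dp: [0.0001, -0.0001, 0.011], rotation: [0.05, -0.0, -0.04]}]
[ -3.35468121  17.66929766  40.12323746 103.71817063 -12.57233087
  63.10172431  34.09040868]
```

>>> carry_out(plan=[{"grip": 0, "dp": [0, 0, 0.01], "rotation": [0, 0, 0]}, {"grip": 0, "dp": [0, 0, 0.01], "rotation": [0, 0, 0]}, {"grip": 0, "dp": [0, 0, 0], "rotation": [0, 0, 0]}])

```text
time_s: 5.23
tool_pos: [0.4817, -0.3188, 0.0758]
tool_rot: [179.9, -0.2, -7.1]
force: [-0.3, 0.3, 0.1]
grip_width: 0.0869
```

```bash
python3 go.py 0 0.481,-0.318,0.058,-7,2; python3 -c "
from cell import env
print(env.get_obs()['qpos'])"
```

```text
[{grip: 0.0, dp: [-0.0004, -0.0004, 0.0089], rotation: [0.06, -0.08, -0.05]}, {grip: 0.0, dp: [-0.0004, -0.0004, 0.0089], rotation: [0.06, -0.08, -0.05]}]
[ -2.68995748  19.16540796  39.57302637 104.7690277  -13.83580211
  60.74694529  35.00763033]
```

>>> carry_out(plan=[{"grip": 0, "dp": [0, 0, 0.009], "rotation": [0, 0, 0]}, {"grip": 0, "dp": [0, 0, 0.008], "rotation": [0, 0, 0]}, {"grip": 0, "dp": [0, 0, 0], "rotation": [0, 0, 0]}])

```text
time_s: 5.48
tool_pos: [0.481, -0.3176, 0.0549]
tool_rot: [179.9, 0.0, -7.0]
force: [-0.5, 0.2, -0.4]
grip_width: 0.0871
```

>>> carry_out(plan=[{"grip": 0.8, "dp": [0, 0, 0], "rotation": [0, 0, 0]}, {"grip": 0.8, "dp": [0, 0, 0], "rotation": [0, 0, 0]}, {"grip": 0.8, "dp": [0, 0, 0], "rotation": [0, 0, 0]}, {"grip": 0.8, "dp": [0, 0, 0], "rotation": [0, 0, 0]}, {"grip": 0.8, "dp": [0, 0, 0], "rotation": [0, 0, 0]}, {"grip": 0.8, "dp": [0, 0, 0], "rotation": [0, 0, 0]}, {"grip": 0.8, "dp": [0, 0, 0], "rotation": [0, 0, 0]}], force=20)

```text
time_s: 6.07
tool_pos: [0.4812, -0.3172, 0.0543]
tool_rot: [179.9, 0.0, -7.0]
force: [0.5, -0.1, -2.6]
grip_width: 0.0563
```

```bash
python3 go.py 0.8 0.481,-0.318,0.175,-7,7
```

```text
[{grip: 0.8, dp: [-0.0, 0.0001, -0.0172], rotation: [0.01, 0.01, -0.0]}, {grip: 0.8, dp: [-0.0, 0.0001, -0.0172], rotation: [0.01, 0.01, -0.0]}, {grip: 0.8, dp: [-0.0, 0.0001, -0.0172], rotation: [0.01, 0.01, -0.0]}, {grip: 0.8, dp: [-0.0, 0.0001, -0.0172], rotation: [0.01, 0.01, -0.0]}, {grip: 0.8, dp: [-0.0, 0.0001, -0.0172], rotation: [0.01, 0.01, -0.0]}, {grip: 0.8, dp: [-0.0, 0.0001, -0.0172], rotation: [0.01, 0.01, -0.0]}, {grip: 0.8, dp: [-0.0, 0.0001, -0.0172], rotation: [0.01, 0.01, -0.0]}]
```

>>> carry_out(plan=[{"grip": 0.8, "dp": [0, 0, -0.015], "rotation": [0, 0, 0]}, {"grip": 0.8, "dp": [0, 0, -0.017], "rotation": [0, 0, 0]}, {"grip": 0.8, "dp": [0, 0, -0.017], "rotation": [0, 0, 0]}, {"grip": 0.8, "dp": [0, 0, -0.017], "rotation": [0, 0, 0]}, {"grip": 0.8, "dp": [0, 0, -0.017], "rotation": [0, 0, 0]}, {"grip": 0.8, "dp": [0, 0, -0.017], "rotation": [0, 0, 0]}, {"grip": 0.8, "dp": [0, 0, -0.017], "rotation": [0, 0, 0]}, {"grip": 0.8, "dp": [0, 0, 0], "rotation": [0, 0, 0]}])

```text
time_s: 6.73
tool_pos: [0.4775, -0.3163, 0.173]
tool_rot: [-180.0, 0.5, -7.1]
force: [0.9, -0.9, -0.9]
grip_width: 0.0565
```

```bash
python3 go.py 0.8 0.51,-0.07,0.16,-7,10; python3 - <<'E'
from h import *
cv2.imwrite("pics/c4.png",np.hstack([crop("top",290,150,100,100,4),crop("scene",120,120,100,100,4)]))
E
```

```text
[{grip: 0.8, dp: [0.0002, -0.0248, 0.0013], rotation: [-0.0, 0.05, -0.01]}, {grip: 0.8, dp: [0.0002, -0.0248, 0.0013], rotation: [-0.0, 0.05, -0.01]}, {grip: 0.8, dp: [0.0002, -0.0248, 0.0013], rotation: [-0.0, 0.05, -0.01]}, {grip: 0.8, dp: [0.0002, -0.0248, 0.0013], rotation: [-0.0, 0.05, -0.01]}, {grip: 0.8, dp: [0.0002, -0.0248, 0.0013], rotation: [-0.0, 0.05, -0.01]}, {grip: 0.8, dp: [0.0002, -0.0248, 0.0013], rotation: [-0.0, 0.05, -0.01]}, {grip: 0.8, dp: [0.0002, -0.0248, 0.0013], rotation: [-0.0, 0.05, -0.01]}, {grip: 0.8, dp: [0.0002, -0.0248, 0.0013], rotation: [-0.0, 0.05, -0.01]}]
[{grip: 0.8, dp: [0.0002, -0.0248, 0.0013], rotation: [-0.0, 0.05, -0.01]}, {grip: 0.8, dp: [0.0002, -0.0248, 0.0013], rotation: [-0.0, 0.05, -0.01]}]
```

View pics/c4.png

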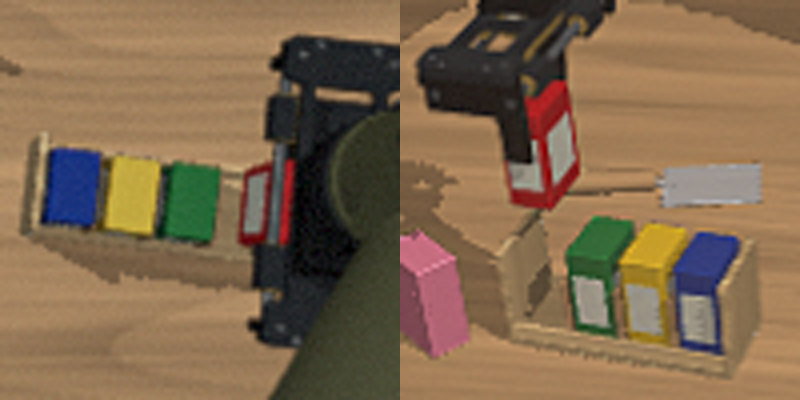

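The red tank is lifted upright at crop (545,145), and the other tanks are undisturbed. I'll carry it to the clear spot.

>>> carry_out(plan=[{"grip": 0.8, "dp": [0, -0.015, 0], "rotation": [0, 0, 0]}, {"grip": 0.8, "dp": [0, -0.025, 0.001], "rotation": [0, 0, 0]}, {"grip": 0.8, "dp": [0, -0.025, 0.001], "rotation": [0, 0, 0]}, {"grip": 0.8, "dp": [0, -0.025, 0.001], "rotation": [0, 0, 0]}, {"grip": 0.8, "dp": [0, -0.025, 0.001], "rotation": [0, 0, 0]}, {"grip": 0.8, "dp": [0, -0.025, 0.001], "rotation": [0, 0, 0]}, {"grip": 0.8, "dp": [0, -0.025, 0.001], "rotation": [0, 0, 0]}, {"grip": 0.8, "dp": [0, -0.025, 0.001], "rotation": [0, 0, 0]}])

```text
time_s: 7.5
tool_pos: [0.4906, -0.1247, 0.149]
tool_rot: [179.8, 1.9, -7.9]
force: [0.1, -0.5, -0.6]
grip_width: 0.0563
```

```bash
python3 go.py 0.8 0.51,-0.07,0.15,-7,3 0.51,-0.07,0.06,-7,5
```

```text
[{grip: 0.8, dp: [0.0039, -0.019, -0.0005], rotation: [0.05, 0.63, -0.31]}, {grip: 0.8, dp: [0.004, -0.0189, -0.0005], rotation: [0.05, 0.63, -0.31]}, {grip: 0.8, dp: [0.0041, -0.0189, -0.0004], rotation: [0.05, 0.63, -0.31]}, {grip: 0.8, dp: [-0.0, -0.0, 0.018], rotation: [-0.0, -0.0, -0.0]}, {grip: 0.8, dp: [-0.0, -0.0, 0.018], rotation: [-0.0, -0.0, -0.0]}, {grip: 0.8, dp: [-0.0, -0.0, 0.018], rotation: [-0.0, -0.0, -0.0]}, {grip: 0.8, dp: [-0.0, -0.0, 0.018], rotation: [-0.0, -0.0, -0.0]}, {grip: 0.8, dp: [-0.0, -0.0, 0.018], rotation: [-0.0, -0.0, -0.0]}]
```

>>> carry_out(plan=[{"grip": 0.8, "dp": [0.004, -0.019, 0], "rotation": [0, 0.6, -0.3]}, {"grip": 0.8, "dp": [0.004, -0.018, 0], "rotation": [0, 0.6, -0.3]}, {"grip": 0.8, "dp": [0.004, -0.012, 0.01], "rotation": [0, 0.6, -0.3]}, {"grip": 0.8, "dp": [0, 0, 0.018], "rotation": [0, 0, 0]}, {"grip": 0.8, "dp": [0, 0, 0.018], "rotation": [0, 0, 0]}, {"grip": 0.8, "dp": [0, 0, 0.012], "rotation": [0, 0, 0]}, {"grip": 0.8, "dp": [0, 0, 0], "rotation": [0, 0, 0]}])

```text
time_s: 8.08
tool_pos: [0.5015, -0.0637, 0.0763]
tool_rot: [180.0, 1.0, -6.2]
force: [-0.1, 0.9, -2.1]
grip_width: 0.0558
```

```bash
python3 go.py 0.8 0.505,-0.07,0.047,-7,5
```

```text
[{grip: 0.8, dp: [0.0009, 0.0012, 0.0059], rotation: [0.01, 0.21, 0.17]}, {grip: 0.8, dp: [0.0009, 0.0012, 0.0059], rotation: [0.01, 0.21, 0.17]}, {grip: 0.8, dp: [0.0009, 0.0012, 0.0059], rotation: [0.01, 0.21, 0.17]}, {grip: 0.8, dp: [0.0009, 0.0012, 0.0059], rotation: [0.01, 0.21, 0.17]}, {grip: 0.8, dp: [0.0009, 0.0012, 0.0059], rotation: [0.01, 0.21, 0.17]}]
```

>>> carry_out(plan=[{"grip": 0.8, "dp": [0, 0.001, 0.006], "rotation": [0, 0.3, 0.2]}, {"grip": 0.8, "dp": [0, 0.001, 0.006], "rotation": [0, 0.3, 0.2]}, {"grip": 0.8, "dp": [0, 0.001, 0.005], "rotation": [0, 0.3, 0.2]}, {"grip": 0.8, "dp": [0, 0.001, 0.004], "rotation": [0, 0.1, 0.2]}, {"grip": 0.8, "dp": [0, 0, 0], "rotation": [0, 0, 0]}])

```text
time_s: 8.5
tool_pos: [0.4985, -0.0687, 0.0515]
tool_rot: [179.9, 0.2, -7.1]
force: [0.1, 0.3, -2.0]
grip_width: 0.0556
```

```bash
python3 go.py 0.8 0.502,-0.067,0.046,-7,4
```

```text
[{grip: 0.8, dp: [0.0008, -0.0005, 0.0014], rotation: [0.02, 0.04, -0.02]}, {grip: 0.8, dp: [0.0008, -0.0005, 0.0014], rotation: [0.02, 0.04, -0.02]}, {grip: 0.8, dp: [0.0008, -0.0005, 0.0014], rotation: [0.02, 0.04, -0.02]}, {grip: 0.8, dp: [0.0008, -0.0005, 0.0014], rotation: [0.02, 0.04, -0.02]}]
```

>>> carry_out(plan=[{"grip": 0.8, "dp": [0, 0, 0.002], "rotation": [0, 0.1, 0]}, {"grip": 0.8, "dp": [0, 0, 0.002], "rotation": [0, 0.1, 0]}, {"grip": 0.8, "dp": [0, 0, 0.002], "rotation": [0, 0, 0]}])

```text
time_s: 8.75
tool_pos: [0.4997, -0.0692, 0.0463]
tool_rot: [179.9, -0.2, -7.2]
force: [0.9, 0.8, -2.0]
grip_width: 0.0557
```

>>> carry_out(plan=[{"grip": 0.8, "dp": [0, 0, 0.002], "rotation": [0, 0, 0]}, {"grip": 0.8, "dp": [0, 0, 0.001], "rotation": [0, 0, 0]}])

```text
time_s: 8.92
tool_pos: [0.5004, -0.0692, 0.0456]
tool_rot: [-180.0, -0.2, -7.2]
force: [-4.6, -0.1, 6.0]
grip_width: 0.056
```

Contact with the counter. I'll release and rise.

>>> carry_out(plan=[{"grip": 0, "dp": [0, 0, 0], "rotation": [0, 0, 0]}, {"grip": 0, "dp": [0, 0, 0], "rotation": [0, 0, 0]}, {"grip": 0, "dp": [0, 0, 0], "rotation": [0, 0, 0]}, {"grip": 0, "dp": [0, 0, 0], "rotation": [0, 0, 0]}, {"grip": 0, "dp": [0, 0, 0], "rotation": [0, 0, 0]}, {"grip": 0, "dp": [0, 0, -0.02], "rotation": [0, 0, 0]}, {"grip": 0, "dp": [0, 0, -0.03], "rotation": [0, 0, 0]}, {"grip": 0, "dp": [0, 0, -0.03], "rotation": [0, 0, 0]}])

```text
time_s: 9.58
tool_pos: [0.4966, -0.0689, 0.1229]
tool_rot: [179.8, 0.3, -7.2]
force: [0.6, 0.4, 0.0]
grip_width: 0.0863
```

```bash
python3 go.py 0 0.5,-0.069,0.135,83,14;python3 -c "
from cell import env
print(env.get_obs()['qpos'])"
```

```text
[{grip: 0.0, dp: [0.0002, -0.0, -0.0009], rotation: [-0.01, 0.03, -6.44]}, {grip: 0.0, dp: [0.0002, 0.0, -0.0009], rotation: [-0.01, 0.03, -6.44]}, {grip: 0.0, dp: [0.0002, 0.0, -0.0009], rotation: [-0.01, 0.03, -6.44]}, {grip: 0.0, dp: [0.0002, 0.0001, -0.0009], rotation: [-0.01, 0.03, -6.44]}, {grip: 0.0, dp: [0.0002, 0.0001, -0.0009], rotation: [-0.01, 0.03, -6.44]}, {grip: 0.0, dp: [0.0002, 0.0001, -0.0009], rotation: [-0.01, 0.03, -6.44]}, {grip: 0.0, dp: [0.0002, 0.0001, -0.0009], rotation: [-0.01, 0.03, -6.44]}, {grip: 0.0, dp: [0.0002, 0.0002, -0.0009], rotation: [-0.01, 0.03, -6.44]}]
[{grip: 0.0, dp: [0.0002, 0.0002, -0.0009], rotation: [-0.01, 0.03, -6.44]}, {grip: 0.0, dp: [0.0001, 0.0002, -0.0009], rotation: [-0.01, 0.03, -6.44]}, {grip: 0.0, dp: [0.0001, 0.0002, -0.0009], rotation: [-0.01, 0.03, -6.44]}, {grip: 0.0, dp: [0.0001, 0.0002, -0.0009], rotation: [-0.01, 0.03, -6.44]}, {grip: 0.0, dp: [0.0001, 0.0002, -0.0009], rotation: [-0.01, 0.03, -6.44]}, {grip: 0.0, dp: [0.0, 0.0002, -0.0009], rotation: [-0.01, 0.03, -6.44]}]
[-24.80639145   4.85061564  31.1106719  111.81285709  -2.60798394
  64.37242189   0.19946709]
```

>>> carry_out(plan=[{"grip": 0, "dp": [0, 0, -0.003], "rotation": [0, 0, -6.5]}, {"grip": 0, "dp": [0, 0, -0.003], "rotation": [0, 0, -6.5]}, {"grip": 0, "dp": [0, 0, -0.002], "rotation": [0, 0, -6.5]}, {"grip": 0, "dp": [0, 0, -0.001], "rotation": [0, 0, -6.5]}, {"grip": 0, "dp": [0, 0, -0.001], "rotation": [0, 0, -6.5]}, {"grip": 0, "dp": [0, 0, -0.001], "rotation": [0, 0, -6.5]}, {"grip": 0, "dp": [0, 0, -0.001], "rotation": [0, 0, -6.5]}, {"grip": 0, "dp": [0, 0, 0], "rotation": [0, 0, -6.5]}])

```text
time_s: 10.25
tool_pos: [0.5023, -0.0689, 0.1437]
tool_rot: [179.6, -0.4, 47.2]
force: [-0.5, 0.9, 0.3]
grip_width: 0.0871
```

>>> carry_out(plan=[{"grip": 0, "dp": [0, 0, 0], "rotation": [0, 0, -6.5]}, {"grip": 0, "dp": [0, 0, 0], "rotation": [0, 0, -6.5]}, {"grip": 0, "dp": [0, 0, 0], "rotation": [0, 0, -6.5]}, {"grip": 0, "dp": [0, 0, 0], "rotation": [0, 0, -6.5]}, {"grip": 0, "dp": [0, 0, 0], "rotation": [0, 0, -6]}, {"grip": 0, "dp": [0, 0, 0], "rotation": [0, 0, 0]}])

```text
time_s: 10.75
tool_pos: [0.5023, -0.0689, 0.1434]
tool_rot: [179.4, -0.1, 81.1]
force: [0.5, 0.1, -0.3]
grip_width: 0.0873
```

```bash
python3 go.py 0 0.5,-0.069,0.13,83,2  0.5,-0.069,0.044,83,6;python3 - <<'E'
from h import *
cv2.imwrite("pics/c5.png",np.hstack([crop("top",210,130,130,130,3),crop("scene",180,100,130,130,3)]))
E
```

```text
[{grip: 0.0, dp: [-0.0003, -0.0012, 0.0067], rotation: [0.29, -0.04, -0.97]}, {grip: 0.0, dp: [-0.0002, -0.0012, 0.0067], rotation: [0.29, -0.04, -0.97]}, {grip: 0.0, dp: [0.0, -0.0, 0.0143], rotation: [-0.0, 0.0, 0.0]}, {grip: 0.0, dp: [0.0, -0.0, 0.0143], rotation: [-0.0, 0.0, 0.0]}, {grip: 0.0, dp: [0.0, -0.0, 0.0143], rotation: [-0.0, 0.0, 0.0]}, {grip: 0.0, dp: [0.0, -0.0, 0.0143], rotation: [-0.0, 0.0, 0.0]}, {grip: 0.0, dp: [0.0, -0.0, 0.0143], rotation: [-0.0, 0.0, 0.0]}, {grip: 0.0, dp: [0.0, -0.0, 0.0143], rotation: [-0.0, 0.0, 0.0]}]
```

View pics/c5.png

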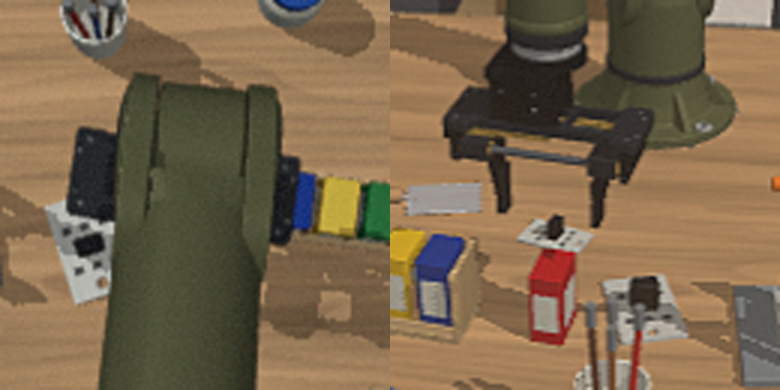

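The red tank stands upright at crop (552,295), under the gripper. I'll regrip it by its long sides.

>>> carry_out(plan=[{"grip": 0, "dp": [0, -0.001, 0.007], "rotation": [0.3, 0, -1]}, {"grip": 0, "dp": [0, -0.001, 0.01], "rotation": [0.3, 0, -1]}, {"grip": 0, "dp": [0, 0, 0.014], "rotation": [0, 0, 0]}, {"grip": 0, "dp": [0, 0, 0.014], "rotation": [0, 0, 0]}, {"grip": 0, "dp": [0, 0, 0], "rotation": [0, 0, 0]}])

```text
time_s: 11.27
tool_pos: [0.5003, -0.0682, 0.0947]
tool_rot: [-179.9, -0.1, 82.6]
force: [-1.1, -0.1, -0.6]
grip_width: 0.087
```

```bash
python3 go.py 0 0.5,-0.069,0.045,83,5;python3 - <<'E'
from h import *
print(w("scene",235,188.3,.084))
E
```

```text
[{grip: 0.0, dp: [-0.0002, -0.0, 0.0099], rotation: [-0.01, -0.02, -0.09]}, {grip: 0.0, dp: [-0.0002, -0.0, 0.0099], rotation: [-0.01, -0.02, -0.09]}, {grip: 0.0, dp: [-0.0002, -0.0, 0.0099], rotation: [-0.01, -0.02, -0.09]}, {grip: 0.0, dp: [-0.0002, -0.0, 0.0099], rotation: [-0.01, -0.02, -0.09]}, {grip: 0.0, dp: [-0.0002, -0.0, 0.0099], rotation: [-0.01, -0.02, -0.09]}]
[ 0.50818177 -0.06283741]
```

>>> carry_out(plan=[{"grip": 0, "dp": [0, 0, 0.01], "rotation": [0, 0, 0]}, {"grip": 0, "dp": [0, 0, 0.01], "rotation": [0, 0, 0]}, {"grip": 0, "dp": [0, 0, 0.01], "rotation": [0, 0, 0]}, {"grip": 0, "dp": [0, 0, 0.01], "rotation": [0, 0, 0]}, {"grip": 0, "dp": [0, 0, 0.008], "rotation": [0, 0, 0]}, {"grip": 0, "dp": [0, 0, 0], "rotation": [0, 0, 0]}])

```text
time_s: 11.77
tool_pos: [0.4996, -0.0681, 0.0411]
tool_rot: [-179.8, -0.1, 82.5]
force: [0.1, 0.6, -0.8]
grip_width: 0.0871
```

>>> carry_out(plan=[{"grip": 0.9, "dp": [0, 0, 0], "rotation": [0, 0, 0]}, {"grip": 0.9, "dp": [0, 0, 0], "rotation": [0, 0, 0]}, {"grip": 0.9, "dp": [0, 0, 0], "rotation": [0, 0, 0]}, {"grip": 0.9, "dp": [0, 0, 0], "rotation": [0, 0, 0]}, {"grip": 0.9, "dp": [0, 0, 0], "rotation": [0, 0, 0]}, {"grip": 0.9, "dp": [0, 0, 0], "rotation": [0, 0, 0]}, {"grip": 0.9, "dp": [0, 0, 0], "rotation": [0, 0, 0]}, {"grip": 0.9, "dp": [0, 0, 0], "rotation": [0, 0, 0]}], force=20)

```text
time_s: 12.43
tool_pos: [0.5013, -0.0682, 0.0427]
tool_rot: [180.0, -0.1, 82.5]
force: [-0.1, -0.0, 0.1]
grip_width: 0.0416
```

```bash
python3 go.py 0.9 0.5,-0.069,0.19,83,8
```

```text
[{grip: 0.9, dp: [-0.0001, -0.0001, -0.0184], rotation: [0.0, -0.01, -0.06]}, {grip: 0.9, dp: [-0.0001, -0.0001, -0.0184], rotation: [0.0, -0.01, -0.06]}, {grip: 0.9, dp: [-0.0001, -0.0001, -0.0184], rotation: [0.0, -0.01, -0.06]}, {grip: 0.9, dp: [-0.0001, -0.0001, -0.0184], rotation: [0.0, -0.01, -0.06]}, {grip: 0.9, dp: [-0.0001, -0.0001, -0.0184], rotation: [0.0, -0.01, -0.06]}, {grip: 0.9, dp: [-0.0001, -0.0001, -0.0184], rotation: [0.0, -0.01, -0.06]}, {grip: 0.9, dp: [-0.0001, -0.0001, -0.0184], rotation: [0.0, -0.01, -0.06]}, {grip: 0.9, dp: [-0.0001, -0.0001, -0.0184], rotation: [0.0, -0.01, -0.06]}]
```

Still closing; two to three more rows, then lift.

>>> carry_out(plan=[{"grip": 0.9, "dp": [0, 0, 0], "rotation": [0, 0, 0]}, {"grip": 0.9, "dp": [0, 0, 0], "rotation": [0, 0, 0]}, {"grip": 0.9, "dp": [0, 0, 0], "rotation": [0, 0, 0]}])

```text
time_s: 12.68
tool_pos: [0.5013, -0.0683, 0.0428]
tool_rot: [180.0, -0.1, 82.5]
force: [0.8, 0.2, -0.4]
grip_width: 0.036
```

>>> carry_out(plan=[{"grip": 0.9, "dp": [0, 0, -0.01], "rotation": [0, 0, 0]}, {"grip": 0.9, "dp": [0, 0, -0.018], "rotation": [0, 0, 0]}, {"grip": 0.9, "dp": [0, 0, -0.018], "rotation": [0, 0, 0]}, {"grip": 0.9, "dp": [0, 0, -0.018], "rotation": [0, 0, 0]}, {"grip": 0.9, "dp": [0, 0, -0.018], "rotation": [0, 0, 0]}, {"grip": 0.9, "dp": [0, 0, -0.018], "rotation": [0, 0, 0]}, {"grip": 0.9, "dp": [0, 0, -0.018], "rotation": [0, 0, 0]}, {"grip": 0.9, "dp": [0, 0, -0.018], "rotation": [0, 0, 0]}])

```text
time_s: 13.35
tool_pos: [0.4952, -0.0688, 0.1823]
tool_rot: [-179.2, 0.1, 82.4]
force: [0.2, -0.2, -1.8]
grip_width: 0.0359
```

```bash
python3 go.py 0.9 0.489,0.186,0.185,94,15
```

```text
[{grip: 0.9, dp: [0.0168, -0.0027, -0.0002], rotation: [-0.05, -0.0, -0.77]}, {grip: 0.9, dp: [0.0168, -0.0024, -0.0002], rotation: [-0.05, -0.0, -0.77]}, {grip: 0.9, dp: [0.0169, -0.0022, -0.0002], rotation: [-0.05, -0.0, -0.77]}, {grip: 0.9, dp: [0.0169, -0.002, -0.0002], rotation: [-0.05, -0.0, -0.77]}, {grip: 0.9, dp: [0.0169, -0.0017, -0.0002], rotation: [-0.05, -0.0, -0.77]}, {grip: 0.9, dp: [0.0169, -0.0015, -0.0002], rotation: [-0.05, -0.0, -0.77]}, {grip: 0.9, dp: [0.0169, -0.0013, -0.0002], rotation: [-0.05, -0.0, -0.77]}, {grip: 0.9, dp: [0.017, -0.0011, -0.0002], rotation: [-0.05, -0.0, -0.77]}]
[{grip: 0.9, dp: [0.017, -0.0008, -0.0002], rotation: [-0.05, -0.0, -0.77]}, {grip: 0.9, dp: [0.017, -0.0006, -0.0002], rotation: [-0.05, -0.0, -0.77]}, {grip: 0.9, dp: [0.017, -0.0004, -0.0002], rotation: [-0.05, -0.0, -0.77]}, {grip: 0.9, dp: [0.017, -0.0001, -0.0002], rotation: [-0.05, -0.0, -0.77]}, {grip: 0.9, dp: [0.017, 0.0001, -0.0002], rotation: [-0.05, -0.0, -0.77]}, {grip: 0.9, dp: [0.017, 0.0003, -0.0002], rotation: [-0.05, -0.0, -0.77]}, {grip: 0.9, dp: [0.017, 0.0005, -0.0002], rotation: [-0.05, -0.0, -0.77]}]
```

>>> carry_out(plan=[{"grip": 0.9, "dp": [0.015, -0.003, 0], "rotation": [0, 0, -0.8]}, {"grip": 0.9, "dp": [0.017, -0.002, 0], "rotation": [0, 0, -0.8]}, {"grip": 0.9, "dp": [0.017, -0.002, 0], "rotation": [0, 0, -0.8]}, {"grip": 0.9, "dp": [0.017, -0.002, 0], "rotation": [0, 0, -0.8]}, {"grip": 0.9, "dp": [0.017, -0.002, 0], "rotation": [0, 0, -0.8]}, {"grip": 0.9, "dp": [0.017, -0.001, 0], "rotation": [0, 0, -0.8]}, {"grip": 0.9, "dp": [0.017, -0.001, 0], "rotation": [0, 0, -0.8]}, {"grip": 0.9, "dp": [0.017, -0.001, 0], "rotation": [0, 0, -0.8]}])

```text
time_s: 14.02
tool_pos: [0.4903, 0.0776, 0.1832]
tool_rot: [-179.3, 0.0, 89.3]
force: [0.4, -0.3, -2.1]
grip_width: 0.0359
```

```bash
python3 go.py 0.9 0.489,0.186,0.185,94,8
```

```text
[{grip: 0.9, dp: [0.0136, -0.0003, -0.0002], rotation: [-0.09, -0.0, -0.59]}, {grip: 0.9, dp: [0.0136, -0.0002, -0.0002], rotation: [-0.09, -0.0, -0.59]}, {grip: 0.9, dp: [0.0136, -0.0001, -0.0002], rotation: [-0.09, -0.0, -0.59]}, {grip: 0.9, dp: [0.0136, 0.0001, -0.0002], rotation: [-0.09, -0.0, -0.59]}, {grip: 0.9, dp: [0.0136, 0.0002, -0.0002], rotation: [-0.09, -0.0, -0.59]}, {grip: 0.9, dp: [0.0136, 0.0004, -0.0002], rotation: [-0.09, -0.0, -0.59]}, {grip: 0.9, dp: [0.0135, 0.0005, -0.0002], rotation: [-0.09, -0.0, -0.59]}, {grip: 0.9, dp: [0.0135, 0.0006, -0.0002], rotation: [-0.09, -0.0, -0.59]}]
```

>>> carry_out(plan=[{"grip": 0.9, "dp": [0.014, 0, 0], "rotation": [0, 0, -0.6]}, {"grip": 0.9, "dp": [0.014, 0, 0], "rotation": [0, 0, -0.6]}, {"grip": 0.9, "dp": [0.014, 0, 0], "rotation": [-0.2, 0, -0.6]}, {"grip": 0.9, "dp": [0.014, 0, 0], "rotation": [-0.2, 0, -0.6]}, {"grip": 0.9, "dp": [0.014, 0, 0], "rotation": [-0.2, 0, -0.6]}, {"grip": 0.9, "dp": [0.014, 0, 0], "rotation": [-0.1, 0, -0.6]}, {"grip": 0.9, "dp": [0.012, 0, 0], "rotation": [0, 0, -0.6]}, {"grip": 0.9, "dp": [0, 0, 0], "rotation": [0, 0, 0]}])

```text
time_s: 14.68
tool_pos: [0.486, 0.1898, 0.1818]
tool_rot: [-179.9, -0.1, 94.4]
force: [0.5, 0.8, -1.7]
grip_width: 0.0361
```

```bash
python3 go.py 0.9 0.489,0.186,0.185,94,2;python3 - <<'E'
from h import *
cv2.imwrite("pics/c6.png",np.hstack([crop("top",115,140,110,120,3.6),crop("scene",285,130,110,120,3.6)]))
E
```

```text
[{grip: 0.9, dp: [-0.002, 0.0013, -0.0016], rotation: [-0.03, -0.03, 0.22]}, {grip: 0.9, dp: [-0.002, 0.0013, -0.0016], rotation: [-0.03, -0.03, 0.22]}]
```

View pics/c6.png

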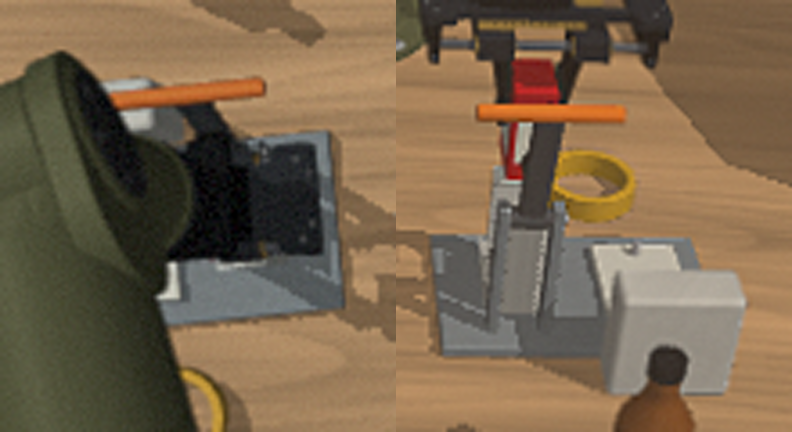

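The scene view shows the tank top at crop (513–558, 60–103), above the cradle. The bar ends are at (478,112) and (625,114). I'll check my pose estimate by projecting the model points.

```bash
python3 - <<'E'
from h import *
np.set_printoptions(precision=1,suppress=True)
y=np.radians(4); C=np.array([.4888,.186,0]); A=np.array([[np.cos(y),-np.sin(y),0],[np.sin(y),np.cos(y),0],[0,0,1]])
def sc(P,org=C,yaw=None):
    p=px("scene",[org+A@np.array(q) for q in P]); return (p-[285,130]+.5)*3.6-.5+[396,0]
print("slab +x-y,-x-y",sc([(.08,-.065,.012),(-.08,-.065,.012)]), "obs 441,3xx top edge / 429,238")
print("bar",sc([(.052+.032,-.055,.24),(.052+.032,.055,.24)]))
print("posts +x top outer edges",sc([(.061,-.027,.136),(.061,-.017,.136),(.061,.017,.136),(.061,.027,.136)]))
print("cheek -x top",sc([(-.036,-.02,.115),(-.036,.02,.115)]))
T=np.array([.486,.1898,0])
zt=.1818-.0428+.084
print("tank top",sc([(.028,-.018,zt),(.028,.018,zt),(-.028,-.018,zt),(-.028,.018,zt),(.028,-.018,zt-.084)],T))
print("bed corners",sc([(-.057,.115-.038,.02),(-.057,.115+.038,.02),(.057,.115-.038,.02),(-.042,.115,.035),(.042,.115,.035)]))
def tp(P,org=C):
    p=px("top",[org+A@np.array(q) for q in P]); return (p-[115,140]+.5)*3.6-.5
print("top: slab",tp([(.08,-.065,.012),(-.08,-.065,.012)]),"bar",tp([(.084,-.055,.24)]))
E
```

```text
slab +x-y,-x-y [[435.6 342.2]
 [427.2 228.6]] obs 441,3xx top edge / 429,238
bar [[469.  108.9]
 [617.4 112.7]]
posts +x top outer edges [[492.6 207.3]
 [505.3 207.6]
 [548.2 208.6]
 [560.8 208.9]]
cheek -x top [[489.7 162. ]
 [536.7 163.2]]
tank top [[515.   89.6]
 [561.2  90.8]
 [508.5  54.2]
 [553.   55.3]
 [505.5 179.3]]
bed corners [[586.8 240.2]
 [670.6 242.1]
 [604.2 320.9]
 [633.7 237.6]
 [648.9 296.7]]
top: slab [[333.5 131.8]
 [346.3 310.7]] bar [[271.4  87.6]]
```

```bash
python3 - <<'E'
from h import *
s0=np.array([200,268]); k=5.5
im=cv2.resize(cv2.imread("pics/top0.png")[268:377,200:336],None,fx=k,fy=k,interpolation=cv2.INTER_CUBIC)
y=np.radians(4); C=np.array([.4888,.186,0]); A=np.array([[np.cos(y),-np.sin(y),0],[np.sin(y),np.cos(y),0],[0,0,1]])
def d(P,col,closed=True):
    p=px("top",[C+A@np.array(q) for q in P]); p=((p+.5)*1.5625-s0)*k-.5
    cv2.polylines(im,[np.round(p).astype(int)],closed,col,1)
def box(x0,x1,y0,y1,z,col): d([(x0,y0,z),(x1,y0,z),(x1,y1,z),(x0,y1,z)],col)
box(-.08,.08,-.065,.175,.012,(0,255,0)); box(-.057,.057,.077,.153,.02,(0,0,255))
box(-.036,-.030,-.02,.02,.102,(0,255,255)); box(.03,.036,-.02,.02,.102,(0,255,255))
box(-.028,.028,-.021,.021,.034,(255,0,255))
for x in(-.042,.042): d([(x,.115,.02),(x,.115,.035)],(255,0,0),False)
for yy in (-.022,.022): box(.043,.061,yy-.005,yy+.005,.136,(255,128,0))
box(.082,.128,.065,.165,.1,(0,128,255))
cv2.imwrite("pics/c7.png",im)
E
```

```text
(no output)
```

View pics/c7.png

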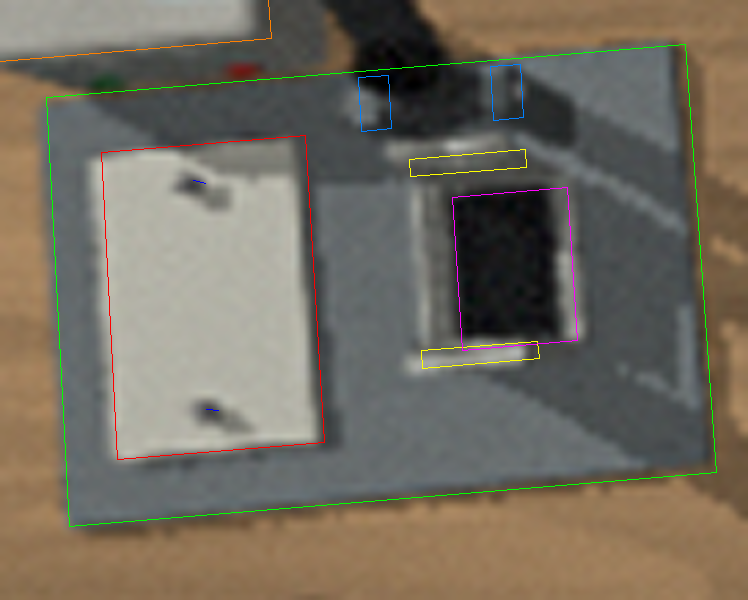

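Overlay: yaw about 4.5°, and the printer is about 3 mm further to +y than I modelled (bed edges 5–12 px left of the model, cheek 13 px left). The cradle is therefore at (0.489,0.189) and the bed at (0.480,0.3036). I'll lower the tank gradually.

>>> carry_out(plan=[{"grip": 0.9, "dp": [-0.001, 0.003, 0.004], "rotation": [0, 0, 0]}, {"grip": 0.9, "dp": [0, 0.001, 0.008], "rotation": [0, 0, 0]}, {"grip": 0.9, "dp": [0, 0, 0.006], "rotation": [0, 0, 0]}, {"grip": 0.9, "dp": [0, 0, 0], "rotation": [0, 0, 0]}])

```text
time_s: 15.12
tool_pos: [0.4922, 0.1816, 0.1622]
tool_rot: [-180.0, 0.1, 93.9]
force: [-0.3, 0.8, -2.7]
grip_width: 0.0357
```

```bash
python3 go.py 0.9 0.49,0.189,0.16,94.5,1
```

```text
[{grip: 0.9, dp: [0.0076, -0.0017, 0.0022], rotation: [-0.03, 0.14, -0.62]}]
```

>>> carry_out(plan=[{"grip": 0.9, "dp": [0.004, -0.001, 0], "rotation": [0, 0, -0.3]}, {"grip": 0.9, "dp": [0.003, -0.001, 0], "rotation": [0, 0, -0.3]}, {"grip": 0.9, "dp": [0, 0, 0], "rotation": [0, 0, 0]}, {"grip": 0.9, "dp": [0, 0, 0], "rotation": [0, 0, 0]}])

```text
time_s: 15.45
tool_pos: [0.4892, 0.1873, 0.1611]
tool_rot: [-179.9, 0.2, 94.4]
force: [0.4, 0.8, -1.2]
grip_width: 0.0355
```

```bash
python3 go.py 0.9 0.49,0.189,0.155,94.5,1
```

```text
[{grip: 0.9, dp: [0.0017, 0.0009, 0.0061], rotation: [-0.14, 0.19, -0.12]}]
```

>>> carry_out(plan=[{"grip": 0.9, "dp": [0.0015, 0.001, 0.004], "rotation": [0, 0.2, 0]}, {"grip": 0.9, "dp": [0, 0, 0.005], "rotation": [0, 0, 0]}, {"grip": 0.9, "dp": [0, 0, 0.005], "rotation": [0, 0, 0]}, {"grip": 0.9, "dp": [0, 0, 0], "rotation": [0, 0, 0]}])

```text
time_s: 15.78
tool_pos: [0.4905, 0.1896, 0.1465]
tool_rot: [-179.9, -0.1, 94.4]
force: [-0.9, -0.4, -2.2]
grip_width: 0.0356
```

```bash
python3 go.py 0.9 0.49,0.189,0.135,94.5,1
```

```text
[{grip: 0.9, dp: [-0.0006, -0.0005, 0.0115], rotation: [-0.05, -0.08, -0.07]}]
```

>>> carry_out(plan=[{"grip": 0.9, "dp": [0, 0, 0.005], "rotation": [0, 0, 0]}, {"grip": 0.9, "dp": [0, 0, 0.005], "rotation": [0, 0, 0]}, {"grip": 0.9, "dp": [0, 0, 0.004], "rotation": [0, 0, 0]}, {"grip": 0.9, "dp": [0, 0, 0], "rotation": [0, 0, 0]}])

```text
time_s: 16.12
tool_pos: [0.4902, 0.1893, 0.1304]
tool_rot: [-179.9, -0.0, 94.4]
force: [-0.7, -0.1, -1.8]
grip_width: 0.036
```

```bash
python3 go.py 0.9 0.49,0.189,0.1,94.5,4
```

```text
[{grip: 0.9, dp: [-0.0001, -0.0, 0.0076], rotation: [-0.03, -0.01, -0.02]}, {grip: 0.9, dp: [-0.0001, -0.0, 0.0076], rotation: [-0.03, -0.01, -0.02]}, {grip: 0.9, dp: [-0.0001, -0.0, 0.0076], rotation: [-0.03, -0.01, -0.02]}, {grip: 0.9, dp: [-0.0001, -0.0001, 0.0076], rotation: [-0.03, -0.01, -0.02]}]
```

Inside the cheeks (bottom at 88 mm) with no side force, so I'll carry on down.

>>> carry_out(plan=[{"grip": 0.9, "dp": [0, 0, 0.007], "rotation": [0, 0, 0]}, {"grip": 0.9, "dp": [0, 0, 0.007], "rotation": [0, 0, 0]}, {"grip": 0.9, "dp": [0, 0, 0.007], "rotation": [0, 0, 0]}, {"grip": 0.9, "dp": [0, 0, 0.006], "rotation": [0, 0, 0]}, {"grip": 0.9, "dp": [0, 0, 0], "rotation": [0, 0, 0]}])

```text
time_s: 16.53
tool_pos: [0.49, 0.1893, 0.1003]
tool_rot: [-179.9, -0.0, 94.4]
force: [-0.7, -0.2, -1.7]
grip_width: 0.0358
```

```bash
python3 go.py 0.9 0.49,0.189,0.078,94.5,4
```

```text
[{grip: 0.9, dp: [-0.0001, 0.0, 0.0056], rotation: [-0.03, -0.01, -0.02]}, {grip: 0.9, dp: [-0.0001, 0.0, 0.0056], rotation: [-0.03, -0.01, -0.02]}, {grip: 0.9, dp: [-0.0001, 0.0, 0.0056], rotation: [-0.03, -0.01, -0.02]}, {grip: 0.9, dp: [-0.0001, 0.0, 0.0056], rotation: [-0.03, -0.01, -0.02]}]
```

>>> carry_out(plan=[{"grip": 0.9, "dp": [0, 0, 0.005], "rotation": [0, 0, 0]}, {"grip": 0.9, "dp": [0, 0, 0.005], "rotation": [0, 0, 0]}, {"grip": 0.9, "dp": [0, 0, 0.005], "rotation": [0, 0, 0]}, {"grip": 0.9, "dp": [0, 0, 0.005], "rotation": [0, 0, 0]}, {"grip": 0.9, "dp": [0, 0, 0.002], "rotation": [0, 0, 0]}, {"grip": 0.9, "dp": [0, 0, 0], "rotation": [0, 0, 0]}])

```text
time_s: 17.03
tool_pos: [0.4902, 0.1894, 0.0761]
tool_rot: [-179.9, -0.0, 94.4]
force: [-0.5, -0.6, 3.0]
grip_width: 0.036
```

Seated on the spring floor. Release and rise.

>>> carry_out(plan=[{"grip": 0.3, "dp": [0, 0, 0], "rotation": [0, 0, 0]}, {"grip": 0.3, "dp": [0, 0, 0], "rotation": [0, 0, 0]}, {"grip": 0.3, "dp": [0, 0, 0], "rotation": [0, 0, 0]}, {"grip": 0.3, "dp": [0, 0, 0], "rotation": [0, 0, 0]}, {"grip": 0.3, "dp": [0, 0, -0.01], "rotation": [0, 0, 0]}, {"grip": 0.3, "dp": [0, 0, -0.02], "rotation": [0, 0, 0]}, {"grip": 0.3, "dp": [0, 0, -0.03], "rotation": [0, 0, 0]}, {"grip": 0.3, "dp": [0, 0, -0.03], "rotation": [0, 0, 0]}])

```text
time_s: 17.7
tool_pos: [0.4872, 0.1878, 0.1659]
tool_rot: [-179.4, 0.2, 94.4]
force: [1.3, 0.1, 0.2]
grip_width: 0.0604
```

```bash
python3 go.py 0.3 0.49,0.18,0.30,94,4 0.54,0.15,0.31,4.5,14
```

```text
[{grip: 0.3, dp: [-0.0021, 0.0002, -0.0335], rotation: [-0.15, 0.05, 0.1]}, {grip: 0.3, dp: [-0.0021, 0.0003, -0.0335], rotation: [-0.15, 0.05, 0.1]}, {grip: 0.3, dp: [-0.0021, 0.0004, -0.0335], rotation: [-0.15, 0.05, 0.1]}, {grip: 0.3, dp: [-0.002, 0.0005, -0.0335], rotation: [-0.15, 0.05, 0.1]}, {grip: 0.3, dp: [-0.0024, 0.0034, -0.0007], rotation: [0.0, -0.0, 6.39]}, {grip: 0.3, dp: [-0.002, 0.0037, -0.0007], rotation: [0.0, -0.0, 6.39]}, {grip: 0.3, dp: [-0.0016, 0.0039, -0.0007], rotation: [0.0, -0.0, 6.39]}, {grip: 0.3, dp: [-0.0011, 0.004, -0.0007], rotation: [0.0, -0.0, 6.39]}]
[{grip: 0.3, dp: [-0.0007, 0.0041, -0.0007], rotation: [0.0, -0.0, 6.39]}, {grip: 0.3, dp: [-0.0002, 0.0042, -0.0007], rotation: [0.0, -0.0, 6.39]}, {grip: 0.3, dp: [0.0002, 0.0042, -0.0007], rotation: [0.0, -0.0, 6.39]}, {grip: 0.3, dp: [0.0007, 0.0041, -0.0007], rotation: [0.0, -0.0, 6.39]}, {grip: 0.3, dp: [0.0012, 0.004, -0.0007], rotation: [0.0, -0.0, 6.39]}, {grip: 0.3, dp: [0.0016, 0.0038, -0.0007], rotation: [0.0, -0.0, 6.39]}, {grip: 0.3, dp: [0.002, 0.0036, -0.0007], rotation: [0.0, -0.0, 6.39]}, {grip: 0.3, dp: [0.0024, 0.0034, -0.0007], rotation: [0.0, -0.0, 6.39]}]
[{grip: 0.3, dp: [0.0028, 0.0031, -0.0007], rotation: [0.0, -0.0, 6.39]}, {grip: 0.3, dp: [0.0031, 0.0028, -0.0007], rotation: [0.0, -0.0, 6.39]}]
```

>>> carry_out(plan=[{"grip": 0.2, "dp": [-0.002, 0, -0.033], "rotation": [0, 0, 0]}, {"grip": 0.2, "dp": [-0.002, 0, -0.033], "rotation": [0, 0, 0]}, {"grip": 0.2, "dp": [-0.002, 0, -0.033], "rotation": [0, 0, 0]}, {"grip": 0.2, "dp": [-0.002, 0, -0.033], "rotation": [0, 0, 0]}, {"grip": 0.2, "dp": [-0.002, 0.003, -0.005], "rotation": [0, 0, 6.4]}, {"grip": 0.2, "dp": [-0.002, 0.004, 0], "rotation": [0, 0, 6.4]}, {"grip": 0.2, "dp": [-0.002, 0.004, 0], "rotation": [0, 0, 6.4]}, {"grip": 0.2, "dp": [-0.001, 0.004, 0], "rotation": [0, 0, 6.4]}])

```text
time_s: 18.37
tool_pos: [0.5057, 0.1719, 0.3287]
tool_rot: [179.6, -0.7, 67.8]
force: [0.2, -0.9, -0.2]
grip_width: 0.0693
```

>>> carry_out(plan=[{"grip": 0.2, "dp": [0, 0.004, 0], "rotation": [0, 0, 6.4]}, {"grip": 0.2, "dp": [0, 0.004, 0], "rotation": [0, 0, 6.4]}, {"grip": 0.2, "dp": [0, 0.004, 0], "rotation": [0, 0, 6.4]}, {"grip": 0.2, "dp": [0.001, 0.004, 0], "rotation": [0, 0, 6.4]}, {"grip": 0.2, "dp": [0.001, 0.004, 0], "rotation": [0, 0, 6.4]}, {"grip": 0.2, "dp": [0.002, 0.004, 0], "rotation": [0, 0, 6.4]}, {"grip": 0.2, "dp": [0.002, 0.003, 0], "rotation": [0, 0, 6.4]}, {"grip": 0.2, "dp": [0.002, 0.003, 0], "rotation": [0, 0, 6.4]}])

```text
time_s: 19.03
tool_pos: [0.5342, 0.1537, 0.3391]
tool_rot: [-179.6, -1.3, 13.9]
force: [-0.2, 0.5, 0.4]
grip_width: 0.0693
```

```bash
cat > bar.py <<'E'
import numpy as np
y=np.radians(4.5); A=np.array([[np.cos(y),-np.sin(y),0],[np.sin(y),np.cos(y),0],[0,0,1]])
C=np.array([.4888,.189,0])
def bar(q,off): q=np.radians(q); return C+A@np.array([.052-.12*np.cos(q),off,.124+.12*np.sin(q)])
E
python3 - <<'E'
from h import *; from bar import *
np.set_printoptions(precision=3,suppress=True)
obs=np.array([[120+204.5/3-.5,150+42.5/3-.5],[120+83.5/3-.5,150+54.5/3-.5]]);so=np.array([[285+82.5/3.6-.5,130+112.5/3.6-.5],[285+229.5/3.6-.5,130+114.5/3.6-.5]])
for q in(95,100,105,110): print(q,(px("top",[bar(q,-.053),bar(q,.053)])-obs).ravel(),(px("scene",[bar(q,-.053),bar(q,.053)])-so).ravel(),bar(q,-.038))
E
python3 go.py 0.2 0.57,0.157,0.31,4.5,4
```

```text
95 [ 0.477  8.307 -0.582  8.098] [-0.876 -5.968 -2.589 -5.705] [0.554 0.156 0.244]
100 [ 0.28   4.38  -0.676  4.158] [-0.604 -3.542 -2.05  -3.279] [0.564 0.157 0.242]
105 [ 0.161  0.589 -0.652  0.349] [-0.36  -0.824 -1.556 -0.562] [0.575 0.158 0.24 ]
110 [ 0.12  -3.029 -0.513 -3.288] [-0.146  2.166 -1.115  2.426] [0.585 0.158 0.237]
[{grip: 0.2, dp: [0.0087, 0.0014, 0.0075], rotation: [-0.13, -0.33, 2.35]}, {grip: 0.2, dp: [0.0088, 0.001, 0.0074], rotation: [-0.13, -0.33, 2.35]}, {grip: 0.2, dp: [0.0089, 0.0007, 0.0074], rotation: [-0.13, -0.33, 2.35]}, {grip: 0.2, dp: [0.0089, 0.0003, 0.0073], rotation: [-0.13, -0.33, 2.35]}]
```

Both cameras agree on q ≈ 106°. The bar grip point is (0.5765,0.158,0.239).

>>> carry_out(plan=[{"grip": 0.2, "dp": [0.01, 0.001, 0.012], "rotation": [0, -0.3, 2.4]}, {"grip": 0.2, "dp": [0.01, 0.001, 0.012], "rotation": [0, -0.3, 2.4]}, {"grip": 0.2, "dp": [0.01, 0, 0.012], "rotation": [0, -0.3, 2.4]}, {"grip": 0.2, "dp": [0.01, 0, 0.012], "rotation": [0, -0.3, 2.2]}, {"grip": 0.2, "dp": [0, 0, 0.012], "rotation": [0, 0, 0]}, {"grip": 0.2, "dp": [0, 0, 0], "rotation": [0, 0, 0]}])

```text
time_s: 19.53
tool_pos: [0.5774, 0.1584, 0.2855]
tool_rot: [-179.3, -0.5, 3.7]
force: [-0.4, 0.3, -0.5]
grip_width: 0.0697
```

```bash
python3 go.py 0.2 0.5765,0.158,0.222,4.5,5
```

```text
[{grip: 0.2, dp: [-0.0003, 0.0002, 0.0127], rotation: [-0.15, -0.11, -0.17]}, {grip: 0.2, dp: [-0.0003, 0.0002, 0.0127], rotation: [-0.15, -0.11, -0.17]}, {grip: 0.2, dp: [-0.0002, 0.0002, 0.0127], rotation: [-0.15, -0.11, -0.17]}, {grip: 0.2, dp: [-0.0002, 0.0001, 0.0127], rotation: [-0.15, -0.11, -0.17]}, {grip: 0.2, dp: [-0.0002, 0.0001, 0.0127], rotation: [-0.15, -0.11, -0.17]}]
```

>>> carry_out(plan=[{"grip": 0.2, "dp": [0, 0, 0.012], "rotation": [-0.2, -0.1, -0.2]}, {"grip": 0.2, "dp": [0, 0, 0.012], "rotation": [-0.2, -0.1, -0.2]}, {"grip": 0.2, "dp": [0, 0, 0.012], "rotation": [-0.2, -0.1, -0.2]}, {"grip": 0.2, "dp": [0, 0, 0.012], "rotation": [0, 0, -0.2]}, {"grip": 0.2, "dp": [0, 0, 0.012], "rotation": [0, 0, 0]}, {"grip": 0.2, "dp": [0, 0, 0], "rotation": [0, 0, 0]}])

```text
time_s: 20.03
tool_pos: [0.5759, 0.1592, 0.222]
tool_rot: [-179.8, -0.3, 4.8]
force: [-0.2, -0.5, -0.3]
grip_width: 0.0695
```

>>> carry_out(plan=[{"grip": 1, "dp": [0, 0, 0], "rotation": [0, 0, 0]}, {"grip": 1, "dp": [0, 0, 0], "rotation": [0, 0, 0]}, {"grip": 1, "dp": [0, 0, 0], "rotation": [0, 0, 0]}, {"grip": 1, "dp": [0, 0, 0], "rotation": [0, 0, 0]}, {"grip": 1, "dp": [0, 0, 0], "rotation": [0, 0, 0]}, {"grip": 1, "dp": [0, 0, 0], "rotation": [0, 0, 0]}, {"grip": 1, "dp": [0, 0, 0], "rotation": [0, 0, 0]}, {"grip": 1, "dp": [0, 0, 0], "rotation": [0, 0, 0]}], force=25)

```text
time_s: 20.7
tool_pos: [0.5768, 0.1594, 0.2237]
tool_rot: [-179.8, -0.5, 4.8]
force: [-0.9, 0.2, -0.1]
grip_width: 0.0245
```

>>> carry_out(plan=[{"grip": 1, "dp": [0, 0, 0], "rotation": [0, 0, 0]}, {"grip": 1, "dp": [0, 0, 0], "rotation": [0, 0, 0]}, {"grip": 1, "dp": [0, 0, 0], "rotation": [0, 0, 0]}])

```text
time_s: 20.95
tool_pos: [0.5763, 0.1594, 0.2238]
tool_rot: [-179.8, -0.4, 4.8]
force: [1.1, -0.3, -0.3]
grip_width: 0.0132
```

Bar gripped. I'll swing it along the arc.

```bash
cat > arc.py <<'E'
import sys,subprocess,numpy as np
from bar import *
from cell import env
o=env.get_obs(); p=A.T@(o['tool_pos']+np.array([0,0,.0155])-C); q0=np.degrees(np.arctan2(p[2]-.124,-(p[0]-.052)))
print("q",round(q0,1),"r",np.hypot(p[2]-.124,p[0]-.052).round(4),"y",p[1].round(4),o['force'].round(1),o['grip_width'])
q1=float(sys.argv[1]); n=int(sys.argv[2])
a=[]
for q in np.linspace(q0,q1,n+1)[1:]:
    b=bar(q,-.037)-[0,0,.0155]; a.append("%.4f,%.4f,%.4f,4.5,1"%tuple(b))
print(subprocess.run(["python3","go.py","1"]+a,capture_output=True,text=True).stdout)
E
python3 arc.py 50 8
```

```text
q 105.9 r 0.1199 y -0.0364 [ 1.1 -0.3 -0.3] 0.013219599040893818
[{grip: 1.0, dp: [-0.0142, 0.0005, -0.0033], rotation: [-0.22, -0.4, 0.3]}, {grip: 1.0, dp: [-0.0146, 0.0001, -0.0014], rotation: [-0.0, -0.0, -0.0]}, {grip: 1.0, dp: [-0.0146, -0.0, 0.0004], rotation: [-0.0, -0.0, -0.0]}, {grip: 1.0, dp: [-0.0144, 0.0001, 0.0021], rotation: [-0.0, -0.0, -0.0]}, {grip: 1.0, dp: [-0.014, -0.0, 0.004], rotation: [-0.0, -0.0, -0.0]}, {grip: 1.0, dp: [-0.0135, -0.0001, 0.0056], rotation: [-0.0, -0.0, -0.0]}, {grip: 1.0, dp: [-0.0127, 0.0, 0.0072], rotation: [-0.0, -0.0, -0.0]}, {grip: 1.0, dp: [-0.0118, 0.0001, 0.0087], rotation: [-0.0, -0.0, -0.0]}]
```

>>> carry_out(plan=[{"grip": 1, "dp": [-0.014, 0, -0.003], "rotation": [0, 0, 0]}, {"grip": 1, "dp": [-0.0145, 0, -0.0015], "rotation": [0, 0, 0]}, {"grip": 1, "dp": [-0.0145, 0, 0.0005], "rotation": [0, 0, 0]}, {"grip": 1, "dp": [-0.0145, 0, 0.002], "rotation": [0, 0, 0]}])

```text
time_s: 21.28
tool_pos: [0.5302, 0.1554, 0.2293]
tool_rot: [-179.7, -2.0, 4.6]
force: [4.8, 0.8, 2.7]
grip_width: 0.0133
```

```bash
python3 arc.py 35 6
```

```text
q 83.7 r 0.1215 y -0.0367 [4.8 0.8 2.7] 0.013267691157379607
[{grip: 1.0, dp: [-0.0167, 0.0003, 0.004], rotation: [-0.31, -2.0, 0.15]}, {grip: 1.0, dp: [-0.016, -0.0001, 0.0054], rotation: [0.0, 0.0, 0.0]}, {grip: 1.0, dp: [-0.0152, 0.0, 0.0076], rotation: [-0.0, -0.0, -0.0]}, {grip: 1.0, dp: [-0.0139, 0.0, 0.0096], rotation: [-0.0, -0.0, -0.0]}, {grip: 1.0, dp: [-0.0124, 0.0, 0.0116], rotation: [-0.0, -0.0, -0.0]}, {grip: 1.0, dp: [-0.0107, -0.0, 0.0132], rotation: [-0.0, -0.0, -0.0]}]
```

>>> carry_out(plan=[{"grip": 1, "dp": [-0.017, 0, 0.004], "rotation": [0, -1, 0]}, {"grip": 1, "dp": [-0.016, 0, 0.0055], "rotation": [0, -1, 0]}, {"grip": 1, "dp": [-0.015, 0, 0.0075], "rotation": [0, -0.5, 0]}, {"grip": 1, "dp": [-0.014, 0, 0.0095], "rotation": [0, -0.5, 0]}, {"grip": 1, "dp": [-0.0125, 0, 0.0115], "rotation": [0, 0, 0]}])

```text
time_s: 21.7
tool_pos: [0.4683, 0.1505, 0.2011]
tool_rot: [-179.3, -1.1, 4.5]
force: [-3.0, -2.4, 9.9]
grip_width: 0.013
```

```bash
python3 arc.py 15 4
```

```text
q 50.8 r 0.1194 y -0.0368 [-3.  -2.4  9.9] 0.013009014256746939
[{grip: 1.0, dp: [-0.0142, 0.0003, 0.0122], rotation: [-0.7, -1.14, 0.02]}, {grip: 1.0, dp: [-0.0114, 0.0, 0.0149], rotation: [0.0, 0.0, 0.0]}, {grip: 1.0, dp: [-0.0089, -0.0, 0.0165], rotation: [-0.0, -0.0, -0.0]}, {grip: 1.0, dp: [-0.0062, 0.0, 0.0176], rotation: [-0.0, -0.0, -0.0]}]
```

>>> carry_out(plan=[{"grip": 1, "dp": [-0.014, 0, 0.012], "rotation": [-0.5, -1, 0]}, {"grip": 1, "dp": [-0.0115, 0, 0.015], "rotation": [-0.2, -0.3, 0]}, {"grip": 1, "dp": [-0.009, 0, 0.0165], "rotation": [0, 0, 0]}, {"grip": 1, "dp": [-0.006, 0, 0.0165], "rotation": [0, 0, 0]}])

```text
time_s: 22.03
tool_pos: [0.4322, 0.1472, 0.1466]
tool_rot: [-179.8, -0.7, 4.5]
force: [-3.2, -1.0, 5.3]
grip_width: 0.0134
```

```bash
python3 arc.py 2 3
```

```text
q 18.8 r 0.118 y -0.0372 [-3.2 -1.   5.3] 0.013390564639953516
[{grip: 1.0, dp: [-0.0052, -0.0001, 0.0106], rotation: [-0.2, -0.72, -0.03]}, {grip: 1.0, dp: [-0.0021, -0.0001, 0.0116], rotation: [0.0, 0.0, -0.0]}, {grip: 1.0, dp: [-0.001, 0.0, 0.0117], rotation: [-0.0, -0.0, -0.0]}]
```

>>> carry_out(plan=[{"grip": 1, "dp": [-0.004, 0, 0.0105], "rotation": [0, -0.5, 0]}, {"grip": 1, "dp": [-0.002, 0, 0.011], "rotation": [0, 0, 0]}, {"grip": 1, "dp": [-0.001, 0, 0.01], "rotation": [0, 0, 0]}, {"grip": 1, "dp": [0, 0, 0.004], "rotation": [0, 0, 0]}])

```text
time_s: 22.37
tool_pos: [0.4254, 0.1467, 0.1108]
tool_rot: [-179.7, -0.3, 4.5]
force: [-2.7, 0.2, 5.7]
grip_width: 0.0132
```

```bash
python3 arc.py 0 2
```

```text
q 1.1 r 0.1186 y -0.0372 [-2.7  0.2  5.7] 0.013158754666601654
[{grip: 1.0, dp: [-0.0015, -0.0002, 0.0011], rotation: [-0.28, -0.31, 0.01]}, {grip: 1.0, dp: [-0.0, -0.0, 0.0012], rotation: [0.0, -0.0, 0.0]}]
```

>>> carry_out(plan=[{"grip": 1, "dp": [0, 0, 0.004], "rotation": [0, 0, 0]}, {"grip": 1, "dp": [0, 0, 0.004], "rotation": [0, 0, 0]}, {"grip": 1, "dp": [0, 0, 0.003], "rotation": [0, 0, 0]}])

```text
time_s: 22.62
tool_pos: [0.4253, 0.1468, 0.1029]
tool_rot: [-179.7, -0.1, 4.5]
force: [-11.8, -4.3, 30.4]
grip_width: 0.0128
```

30 N at the end, so the clamp is probably at its stop. I'll open, rise and look.

>>> carry_out(plan=[{"grip": 0.5, "dp": [0, 0, 0], "rotation": [0, 0, 0]}, {"grip": 0.5, "dp": [0, 0, 0], "rotation": [0, 0, 0]}, {"grip": 0.5, "dp": [0, 0, 0], "rotation": [0, 0, 0]}, {"grip": 0.5, "dp": [0, 0, 0], "rotation": [0, 0, 0]}, {"grip": 0.5, "dp": [0, 0, -0.015], "rotation": [0, 0, 0]}, {"grip": 0.5, "dp": [0, 0, -0.03], "rotation": [0, 0, 0]}, {"grip": 0.5, "dp": [0, 0, -0.04], "rotation": [0, 0, 0]}, {"grip": 0.5, "dp": [0, 0, -0.04], "rotation": [0, 0, 0]}])

```text
time_s: 23.28
tool_pos: [0.4207, 0.1438, 0.222]
tool_rot: [179.8, 1.0, 4.4]
force: [1.2, -0.3, -0.5]
grip_width: 0.0428
```

```bash
python3 go.py 0.3 0.45,0.10,0.22,30,4 0.459,0.023,0.15,107,11;
```

```text
[{grip: 0.3, dp: [0.0065, 0.0115, 0.0004], rotation: [-0.0, 0.25, -6.4]}, {grip: 0.3, dp: [0.0052, 0.0121, 0.0005], rotation: [-0.0, 0.25, -6.4]}, {grip: 0.3, dp: [0.0038, 0.0126, 0.0005], rotation: [-0.0, 0.25, -6.4]}, {grip: 0.3, dp: [0.0023, 0.013, 0.0005], rotation: [-0.0, 0.25, -6.4]}, {grip: 0.3, dp: [-0.0028, 0.0065, 0.0064], rotation: [-0.0, 0.0, -7.0]}, {grip: 0.3, dp: [-0.0036, 0.0061, 0.0064], rotation: [-0.0, 0.0, -7.0]}, {grip: 0.3, dp: [-0.0043, 0.0056, 0.0064], rotation: [-0.0, 0.0, -7.0]}, {grip: 0.3, dp: [-0.0049, 0.005, 0.0064], rotation: [-0.0, 0.0, -7.0]}]
[{grip: 0.3, dp: [-0.0055, 0.0044, 0.0064], rotation: [-0.0, 0.0, -7.0]}, {grip: 0.3, dp: [-0.006, 0.0037, 0.0064], rotation: [-0.0, 0.0, -7.0]}, {grip: 0.3, dp: [-0.0064, 0.0029, 0.0064], rotation: [-0.0, 0.0, -7.0]}, {grip: 0.3, dp: [-0.0067, 0.0021, 0.0064], rotation: [-0.0, 0.0, -7.0]}, {grip: 0.3, dp: [-0.0069, 0.0013, 0.0064], rotation: [-0.0, 0.0, -7.0]}, {grip: 0.3, dp: [-0.007, 0.0005, 0.0064], rotation: [-0.0, 0.0, -7.0]}, {grip: 0.3, dp: [-0.007, -0.0004, 0.0064], rotation: [-0.0, 0.0, -7.0]}]
```

>>> carry_out(plan=[{"grip": 0.3, "dp": [0.0065, 0.0115, 0], "rotation": [0, 0.3, -6.5]}, {"grip": 0.3, "dp": [0.005, 0.012, 0], "rotation": [0, 0.3, -6.5]}, {"grip": 0.3, "dp": [0.004, 0.0125, 0], "rotation": [0, 0.2, -6.5]}, {"grip": 0.3, "dp": [0.002, 0.013, 0], "rotation": [0, 0.2, -6.5]}, {"grip": 0.3, "dp": [-0.003, 0.0065, 0.006], "rotation": [0, 0, -7]}, {"grip": 0.3, "dp": [-0.0035, 0.006, 0.006], "rotation": [0, 0, -7]}, {"grip": 0.3, "dp": [-0.0045, 0.0055, 0.006], "rotation": [0, 0, -7]}, {"grip": 0.3, "dp": [-0.005, 0.005, 0.006], "rotation": [0, 0, -7]}])

```text
time_s: 23.95
tool_pos: [0.4632, 0.0741, 0.2075]
tool_rot: [179.2, -1.1, 60.4]
force: [-0.4, 0.3, -0.7]
grip_width: 0.0604
```

>>> carry_out(plan=[{"grip": 0.3, "dp": [-0.0055, 0.0045, 0.006], "rotation": [0, 0, -7]}, {"grip": 0.3, "dp": [-0.006, 0.0035, 0.006], "rotation": [0, 0, -7]}, {"grip": 0.3, "dp": [-0.0065, 0.003, 0.006], "rotation": [0, 0, -7]}, {"grip": 0.3, "dp": [-0.0065, 0.002, 0.006], "rotation": [0, 0, -7]}, {"grip": 0.3, "dp": [-0.007, 0.001, 0.006], "rotation": [0, 0, -7]}, {"grip": 0.3, "dp": [-0.007, 0, 0.006], "rotation": [0, 0, -7]}, {"grip": 0.3, "dp": [-0.007, 0, 0.006], "rotation": [0, 0, -7]}, {"grip": 0.3, "dp": [0, 0, 0], "rotation": [0, 0, 0]}])

```text
time_s: 24.62
tool_pos: [0.4715, 0.0217, 0.1589]
tool_rot: [178.9, -0.0, 110.6]
force: [-1.3, 0.4, 0.7]
grip_width: 0.0614
```

```bash
python3 go.py 0.3 0.459,0.023,0.1,107.2,4; python3 - <<'E'
from h import *; from bar import *
x0,y0,k=285,130,3.6
im=crop("scene",x0,y0,110,120,k)
def d(P,col,closed=True):
    p=(px("scene",P)-[x0,y0]+.5)*k-.5; cv2.polylines(im,[np.round(p).astype(int)],closed,col,1)
L=lambda *P:[C+A@np.array(q) for q in P]
d([bar(0,-.055),bar(0,.055)],(0,255,0)); z=.110
d(L((.028,-.018,z),(.028,.018,z),(-.028,.018,z),(-.028,-.018,z)),(255,255,0))
d(L((.08,-.065,.012),(.08,.175,.012),(-.08,.175,.012),(-.08,-.065,.012)),(255,0,255))
cv2.imwrite("pics/c8.png",np.hstack([crop("top",115,140,110,120,3.6),im]))
E
```

```text
[{grip: 0.3, dp: [0.0014, -0.0031, 0.0147], rotation: [0.28, -0.01, 0.85]}, {grip: 0.3, dp: [0.0014, -0.0031, 0.0147], rotation: [0.28, -0.01, 0.85]}, {grip: 0.3, dp: [0.0013, -0.003, 0.0147], rotation: [0.28, -0.01, 0.85]}, {grip: 0.3, dp: [0.0013, -0.0029, 0.0147], rotation: [0.28, -0.01, 0.85]}]
```

View pics/c8.png

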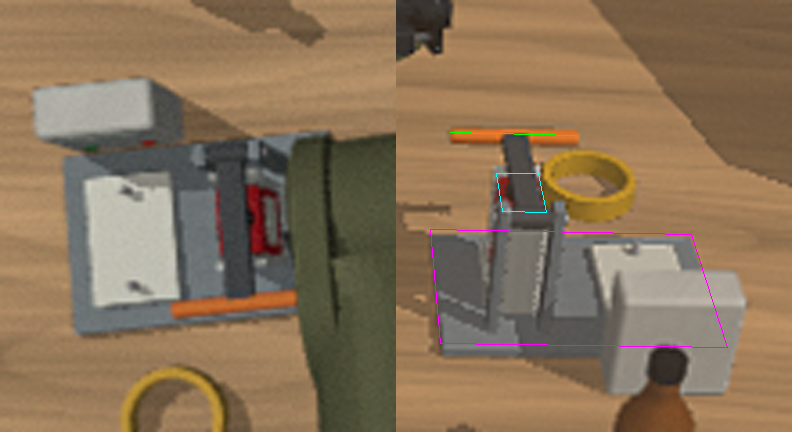

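The clamp is closed with the bar at crop (450–578,136), and the tank is under the pad. I'll check the bar angle numerically by colour centroid and continue to the plate.

```bash
python3 - <<'E'
from h import *; from bar import *
im=env.read_camera("scene").astype(int)[150:185,285:345]
m=(im[...,0]>170)&(im[...,1]<140)&(im[...,2]<70); v,u=np.nonzero(m); print(m.sum(),u.min()+285,u.max()+285,u.mean()+285,v.mean()+150)
im=cv2.cvtColor(cv2.imread("pics/scene0.png"),cv2.COLOR_BGR2RGB).astype(int)[235:270,460:560]
m=(im[...,0]>170)&(im[...,1]<140)&(im[...,2]<70); v,u=np.nonzero(m); print(m.sum(),((u.mean()+460+.5)/1.5625-.5,(v.mean()+235+.5)/1.5625-.5))
for q in(106,2.3,0): print(q,px("scene",[bar(q,0)]))
E
```

```text
113 300 342 320.3274336283186 168.01769911504425
394 (np.float64(328.0327918781726), np.float64(160.7507614213198))
106 [[326.99727459 160.90295416]]
2.3 [[317.44267651 165.47367568]]
0 [[317.29931423 166.76972318]]
```

>>> carry_out(plan=[{"grip": 0.2, "dp": [0.0015, -0.003, 0.012], "rotation": [0.3, 0, 0.9]}, {"grip": 0.2, "dp": [0.0015, -0.003, 0.012], "rotation": [0.3, 0, 0.9]}, {"grip": 0.2, "dp": [0.001, -0.003, 0.012], "rotation": [0.3, 0, 0.8]}, {"grip": 0.2, "dp": [0.001, -0.003, 0.012], "rotation": [0.2, 0, 0.8]}, {"grip": 0.2, "dp": [0, 0, 0], "rotation": [0, 0, 0]}, {"grip": 0.2, "dp": [0, 0, 0], "rotation": [0, 0, 0]}])

```text
time_s: 25.27
tool_pos: [0.4578, 0.0276, 0.1071]
tool_rot: [180.0, -0.1, 106.3]
force: [-0.1, -0.2, 0.5]
grip_width: 0.0696
```

```bash
python3 go.py 0.2 0.458,0.0227,0.012,107.2,7
```

```text
[{grip: 0.2, dp: [-0.0007, -0.0002, 0.0136], rotation: [0.0, -0.02, -0.13]}, {grip: 0.2, dp: [-0.0007, -0.0002, 0.0136], rotation: [0.0, -0.02, -0.13]}, {grip: 0.2, dp: [-0.0007, -0.0002, 0.0136], rotation: [0.0, -0.02, -0.13]}, {grip: 0.2, dp: [-0.0007, -0.0002, 0.0136], rotation: [0.0, -0.02, -0.13]}, {grip: 0.2, dp: [-0.0007, -0.0002, 0.0136], rotation: [0.0, -0.02, -0.13]}, {grip: 0.2, dp: [-0.0007, -0.0002, 0.0136], rotation: [0.0, -0.02, -0.13]}, {grip: 0.2, dp: [-0.0007, -0.0002, 0.0136], rotation: [0.0, -0.02, -0.13]}]
```

The bar sits at or below its q=0 prediction, so the clamp is closed. Down to the knob.

>>> carry_out(plan=[{"grip": 0.2, "dp": [-0.003, -0.001, 0.013], "rotation": [0, 0, -0.4]}, {"grip": 0.2, "dp": [-0.002, -0.001, 0.013], "rotation": [0, 0, -0.4]}, {"grip": 0.2, "dp": [-0.001, 0, 0.013], "rotation": [0, 0, 0]}, {"grip": 0.2, "dp": [0, 0, 0.013], "rotation": [0, 0, 0]}, {"grip": 0.2, "dp": [0, 0, 0], "rotation": [0, 0, 0]}, {"grip": 0.2, "dp": [0, 0, 0], "rotation": [0, 0, 0]}])

```text
time_s: 25.77
tool_pos: [0.459, 0.0223, 0.0543]
tool_rot: [179.8, -0.1, 107.1]
force: [0.1, 0.6, -0.0]
grip_width: 0.0696
```

```bash
python3 go.py 0.2 0.456,0.022,0.013,107.2,4
```

```text
[{grip: 0.2, dp: [0.0001, -0.0008, 0.0103], rotation: [0.04, -0.03, -0.02]}, {grip: 0.2, dp: [0.0001, -0.0008, 0.0103], rotation: [0.04, -0.03, -0.02]}, {grip: 0.2, dp: [0.0001, -0.0008, 0.0103], rotation: [0.04, -0.03, -0.02]}, {grip: 0.2, dp: [0.0001, -0.0008, 0.0103], rotation: [0.04, -0.03, -0.02]}]
```

>>> carry_out(plan=[{"grip": 0.2, "dp": [0, -0.001, 0.01], "rotation": [0, 0, 0]}, {"grip": 0.2, "dp": [0, -0.001, 0.01], "rotation": [0, 0, 0]}, {"grip": 0.2, "dp": [0, -0.001, 0.009], "rotation": [0, 0, 0]}, {"grip": 0.2, "dp": [0, 0, 0.008], "rotation": [0, 0, 0]}, {"grip": 0.2, "dp": [0, 0, 0], "rotation": [0, 0, 0]}, {"grip": 0.2, "dp": [0, 0, 0], "rotation": [0, 0, 0]}])

```text
time_s: 26.27
tool_pos: [0.4577, 0.0222, 0.0157]
tool_rot: [179.6, -0.1, 107.1]
force: [-0.1, 0.8, -0.1]
grip_width: 0.0701
```

>>> carry_out(plan=[{"grip": 1, "dp": [0, 0, 0], "rotation": [0, 0, 0]}, {"grip": 1, "dp": [0, 0, 0], "rotation": [0, 0, 0]}, {"grip": 1, "dp": [0, 0, 0], "rotation": [0, 0, 0]}, {"grip": 1, "dp": [0, 0, 0], "rotation": [0, 0, 0]}, {"grip": 1, "dp": [0, 0, 0], "rotation": [0, 0, 0]}, {"grip": 1, "dp": [0, 0, 0], "rotation": [0, 0, 0]}, {"grip": 1, "dp": [0, 0, 0], "rotation": [0, 0, 0]}, {"grip": 1, "dp": [0, 0, 0], "rotation": [0, 0, 0]}], force=20)

```text
time_s: 26.93
tool_pos: [0.459, 0.0225, 0.017]
tool_rot: [179.5, -0.1, 107.1]
force: [-0.1, 0.6, -1.5]
grip_width: 0.0297
```

```bash
python3 go.py 1 0.456,0.022,0.17,107.2,8
```

```text
[{grip: 1.0, dp: [0.0001, -0.0002, -0.0191], rotation: [0.07, -0.02, -0.01]}, {grip: 1.0, dp: [0.0001, -0.0002, -0.0191], rotation: [0.07, -0.02, -0.01]}, {grip: 1.0, dp: [0.0001, -0.0002, -0.0191], rotation: [0.07, -0.02, -0.01]}, {grip: 1.0, dp: [0.0001, -0.0003, -0.0191], rotation: [0.07, -0.02, -0.01]}, {grip: 1.0, dp: [0.0001, -0.0003, -0.0191], rotation: [0.07, -0.02, -0.01]}, {grip: 1.0, dp: [0.0001, -0.0003, -0.0191], rotation: [0.07, -0.02, -0.01]}, {grip: 1.0, dp: [0.0001, -0.0003, -0.0191], rotation: [0.07, -0.02, -0.01]}, {grip: 1.0, dp: [0.0001, -0.0004, -0.0191], rotation: [0.07, -0.02, -0.01]}]
```

Knob gripped at 30 mm. Lift and carry high over the printer.

>>> carry_out(plan=[{"grip": 1, "dp": [0, 0, -0.01], "rotation": [0, 0, 0]}, {"grip": 1, "dp": [0, 0, -0.02], "rotation": [0, 0, 0]}, {"grip": 1, "dp": [0, 0, -0.022], "rotation": [0, 0, 0]}, {"grip": 1, "dp": [0, 0, -0.022], "rotation": [0, 0, 0]}, {"grip": 1, "dp": [0, 0, -0.022], "rotation": [0, 0, 0]}, {"grip": 1, "dp": [0, 0, -0.022], "rotation": [0, 0, 0]}, {"grip": 1, "dp": [0, 0, -0.022], "rotation": [0, 0, 0]}, {"grip": 1, "dp": [0, 0, -0.022], "rotation": [0, 0, 0]}])

```text
time_s: 27.6
tool_pos: [0.4513, 0.0192, 0.1836]
tool_rot: [-179.7, -0.1, 106.9]
force: [-0.4, 0.8, -1.1]
grip_width: 0.0299
```

```bash
python3 go.py 1 0.4798,0.3036,0.19,94.5,16
```

```text
[{grip: 1.0, dp: [0.0165, 0.0069, -0.0004], rotation: [-0.02, -0.0, 0.78]}, {grip: 1.0, dp: [0.0166, 0.0067, -0.0004], rotation: [-0.02, -0.0, 0.78]}, {grip: 1.0, dp: [0.0167, 0.0064, -0.0004], rotation: [-0.02, -0.0, 0.78]}, {grip: 1.0, dp: [0.0168, 0.0062, -0.0004], rotation: [-0.02, -0.0, 0.78]}, {grip: 1.0, dp: [0.0168, 0.006, -0.0004], rotation: [-0.02, -0.0, 0.78]}, {grip: 1.0, dp: [0.0169, 0.0057, -0.0004], rotation: [-0.02, -0.0, 0.78]}, {grip: 1.0, dp: [0.017, 0.0055, -0.0004], rotation: [-0.02, -0.0, 0.78]}, {grip: 1.0, dp: [0.0171, 0.0053, -0.0004], rotation: [-0.02, -0.0, 0.78]}]
[{grip: 1.0, dp: [0.0171, 0.0051, -0.0004], rotation: [-0.02, -0.0, 0.78]}, {grip: 1.0, dp: [0.0172, 0.0048, -0.0004], rotation: [-0.02, -0.0, 0.78]}, {grip: 1.0, dp: [0.0173, 0.0046, -0.0004], rotation: [-0.02, -0.0, 0.78]}, {grip: 1.0, dp: [0.0173, 0.0044, -0.0004], rotation: [-0.02, -0.0, 0.78]}, {grip: 1.0, dp: [0.0174, 0.0041, -0.0004], rotation: [-0.02, -0.0, 0.78]}, {grip: 1.0, dp: [0.0174, 0.0039, -0.0004], rotation: [-0.02, -0.0, 0.78]}, {grip: 1.0, dp: [0.0175, 0.0036, -0.0004], rotation: [-0.02, -0.0, 0.78]}, {grip: 1.0, dp: [0.0175, 0.0034, -0.0004], rotation: [-0.02, -0.0, 0.78]}]
```

>>> carry_out(plan=[{"grip": 1, "dp": [0.0165, 0.007, 0], "rotation": [0, 0, 0.8]}, {"grip": 1, "dp": [0.0165, 0.0065, 0], "rotation": [0, 0, 0.8]}, {"grip": 1, "dp": [0.0165, 0.0065, 0], "rotation": [0, 0, 0.8]}, {"grip": 1, "dp": [0.017, 0.006, 0], "rotation": [0, 0, 0.8]}, {"grip": 1, "dp": [0.017, 0.006, 0], "rotation": [0, 0, 0.8]}, {"grip": 1, "dp": [0.017, 0.0055, 0], "rotation": [0, 0, 0.8]}, {"grip": 1, "dp": [0.017, 0.0055, 0], "rotation": [0, 0, 0.8]}, {"grip": 1, "dp": [0.017, 0.005, 0], "rotation": [0, 0, 0.8]}])

```text
time_s: 28.27
tool_pos: [0.4694, 0.1603, 0.1965]
tool_rot: [179.5, -0.1, 99.5]
force: [-0.1, 0.1, -2.3]
grip_width: 0.0298
```

```bash
python3 go.py 1 0.4798,0.3036,0.18,94.5,8
```

```text
[{grip: 1.0, dp: [0.0175, 0.0042, 0.0021], rotation: [0.06, -0.02, 0.62]}, {grip: 1.0, dp: [0.0175, 0.004, 0.0021], rotation: [0.06, -0.02, 0.62]}, {grip: 1.0, dp: [0.0175, 0.0038, 0.0021], rotation: [0.06, -0.02, 0.62]}, {grip: 1.0, dp: [0.0176, 0.0036, 0.0021], rotation: [0.06, -0.02, 0.62]}, {grip: 1.0, dp: [0.0176, 0.0035, 0.0021], rotation: [0.06, -0.02, 0.62]}, {grip: 1.0, dp: [0.0177, 0.0033, 0.0021], rotation: [0.06, -0.02, 0.62]}, {grip: 1.0, dp: [0.0177, 0.0031, 0.0021], rotation: [0.06, -0.02, 0.62]}, {grip: 1.0, dp: [0.0177, 0.0029, 0.0021], rotation: [0.06, -0.02, 0.62]}]
```

>>> carry_out(plan=[{"grip": 1, "dp": [0.0175, 0.004, 0.002], "rotation": [0, 0, 0.6]}, {"grip": 1, "dp": [0.0175, 0.004, 0.002], "rotation": [0, 0, 0.6]}, {"grip": 1, "dp": [0.0175, 0.004, 0.002], "rotation": [0, 0, 0.6]}, {"grip": 1, "dp": [0.0175, 0.0035, 0.002], "rotation": [0, 0, 0.6]}, {"grip": 1, "dp": [0.0175, 0.0035, 0.002], "rotation": [0, 0, 0.6]}, {"grip": 1, "dp": [0.0175, 0.003, 0.002], "rotation": [0, 0, 0.6]}, {"grip": 1, "dp": [0.0155, 0.003, 0.002], "rotation": [0, 0, 0.6]}, {"grip": 1, "dp": [0.008, 0, 0], "rotation": [0, 0, 0.6]}])

```text
time_s: 28.93
tool_pos: [0.476, 0.2973, 0.1863]
tool_rot: [179.5, -0.1, 94.4]
force: [-0.5, 0.0, -1.0]
grip_width: 0.0297
```

>>> carry_out(plan=[{"grip": 1, "dp": [0, 0, 0], "rotation": [0, 0, 0]}, {"grip": 1, "dp": [0, 0, 0], "rotation": [0, 0, 0]}])

```text
time_s: 29.1
tool_pos: [0.4749, 0.2986, 0.1866]
tool_rot: [179.5, -0.0, 94.5]
force: [0.7, -0.7, -1.6]
grip_width: 0.0297
```

```bash
python3 go.py 1 0.4798,0.3036,0.10,94.5,8
```

```text
[{grip: 1.0, dp: [0.0006, 0.0006, 0.0108], rotation: [0.06, -0.0, 0.0]}, {grip: 1.0, dp: [0.0006, 0.0006, 0.0108], rotation: [0.06, -0.0, 0.0]}, {grip: 1.0, dp: [0.0006, 0.0006, 0.0108], rotation: [0.06, -0.0, 0.0]}, {grip: 1.0, dp: [0.0006, 0.0006, 0.0108], rotation: [0.06, -0.0, 0.0]}, {grip: 1.0, dp: [0.0006, 0.0006, 0.0108], rotation: [0.06, -0.0, 0.0]}, {grip: 1.0, dp: [0.0006, 0.0006, 0.0108], rotation: [0.06, -0.0, 0.0]}, {grip: 1.0, dp: [0.0006, 0.0006, 0.0108], rotation: [0.06, -0.0, 0.0]}, {grip: 1.0, dp: [0.0006, 0.0006, 0.0108], rotation: [0.06, -0.0, 0.0]}]
```

>>> carry_out(plan=[{"grip": 1, "dp": [0.001, 0.001, 0.011], "rotation": [0, 0, 0]}, {"grip": 1, "dp": [0.001, 0.001, 0.012], "rotation": [0, 0, 0]}, {"grip": 1, "dp": [0.001, 0.001, 0.012], "rotation": [0, 0, 0]}, {"grip": 1, "dp": [0.001, 0.001, 0.012], "rotation": [0, 0, 0]}, {"grip": 1, "dp": [0, 0, 0.012], "rotation": [0, 0, 0]}, {"grip": 1, "dp": [0, 0, 0.012], "rotation": [0, 0, 0]}, {"grip": 1, "dp": [0, 0, 0], "rotation": [0, 0, 0]}, {"grip": 1, "dp": [0, 0, 0], "rotation": [0, 0, 0]}])

```text
time_s: 29.77
tool_pos: [0.4796, 0.2945, 0.1065]
tool_rot: [179.7, 0.2, 94.0]
force: [-1.1, 0.2, -1.0]
grip_width: 0.0299
```

```bash
python3 go.py 1 0.4798,0.3036,0.065,94.5,5
```

```text
[{grip: 1.0, dp: [0.0018, 0.0001, 0.0083], rotation: [0.06, 0.05, -0.09]}, {grip: 1.0, dp: [0.0018, 0.0001, 0.0083], rotation: [0.06, 0.05, -0.09]}, {grip: 1.0, dp: [0.0018, 0.0001, 0.0083], rotation: [0.06, 0.05, -0.09]}, {grip: 1.0, dp: [0.0018, 0.0002, 0.0083], rotation: [0.06, 0.05, -0.09]}, {grip: 1.0, dp: [0.0018, 0.0002, 0.0083], rotation: [0.06, 0.05, -0.09]}]
```

>>> carry_out(plan=[{"grip": 1, "dp": [0.003, 0, 0.008], "rotation": [0, 0.1, -0.1]}, {"grip": 1, "dp": [0.003, 0, 0.008], "rotation": [0, 0.1, -0.1]}, {"grip": 1, "dp": [0.003, 0, 0.008], "rotation": [0, 0, -0.1]}, {"grip": 1, "dp": [0.002, 0, 0.008], "rotation": [0, 0, -0.1]}, {"grip": 1, "dp": [0, 0, 0.006], "rotation": [0, 0, 0]}, {"grip": 1, "dp": [0, 0, 0], "rotation": [0, 0, 0]}, {"grip": 1, "dp": [0, 0, 0], "rotation": [0, 0, 0]}])

```text
time_s: 30.35
tool_pos: [0.4795, 0.3064, 0.0648]
tool_rot: [179.7, 0.0, 94.4]
force: [-0.1, -0.2, -0.8]
grip_width: 0.0298
```

```bash
python3 go.py 1 0.4798,0.3036,0.065,94.5,2; python3 - <<'E'
from h import *
from bar import *
o=env.get_obs(); P=np.array(o['tool_pos']); yw=np.radians(o['tool_rot'][2]-90); B=np.array([[np.cos(yw),-np.sin(yw),0],[np.sin(yw),np.cos(yw),0],[0,0,1]]); zz=P[2]-.017
x0,y0,k=125,160,4.5
a=crop("top",x0,y0,88,88,k); b=crop("scene",315,165,88,88,k)
def d(im,cam,x0,y0,P,col):
    p=(px(cam,P)-[x0,y0]+.5)*k-.5; cv2.polylines(im,[np.round(p).astype(int)],True,col,1)
pl=[P*[1,1,0]+[0,0,zz+.005]+B@np.array(q) for q in((.055,.035,0),(.055,-.035,0),(-.055,-.035,0),(-.055,.035,0))]
pin=lambda s:[C+A@np.array([s*.042+.004*np.cos(t),.115+.004*np.sin(t),.033]) for t in np.linspace(0,6.28,9)]
sl=[C+A@np.array(q) for q in((.08,-.065,.012),(.08,.175,.012),(-.08,.175,.012),(-.08,-.065,.012))]
for im,c,x,y in((a,"top",x0,y0),(b,"scene",315,165)):
    d(im,c,x,y,pl,(0,0,255)); d(im,c,x,y,pin(1),(255,0,0)); d(im,c,x,y,pin(-1),(255,0,0)); d(im,c,x,y,sl,(0,255,0))
cv2.imwrite("pics/c9.png",np.hstack([a,b]))
E
```

```text
[{grip: 1.0, dp: [-0.0014, 0.0, -0.0001], rotation: [0.17, 0.0, -0.03]}, {grip: 1.0, dp: [-0.0014, 0.0, -0.0001], rotation: [0.17, 0.0, -0.03]}]
```

View pics/c9.png

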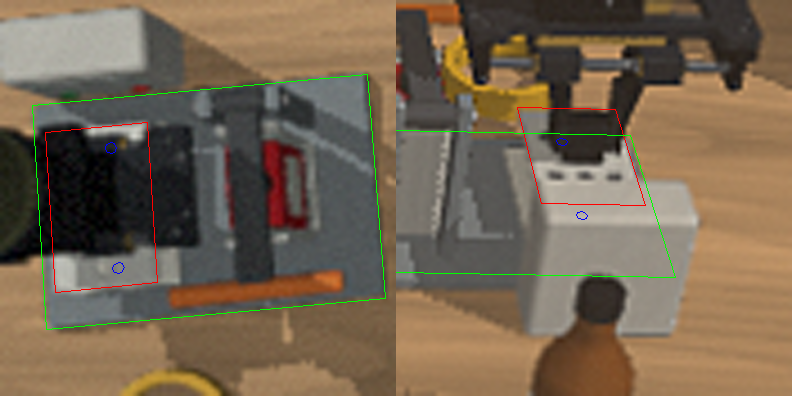

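The plate outline and the printer model both agree with the picture in the top view. I'll correct 3 mm in y and lower gently.

>>> carry_out(plan=[{"grip": 1, "dp": [-0.0015, 0, 0.004], "rotation": [0.2, 0, 0]}, {"grip": 1, "dp": [-0.0015, 0, 0.004], "rotation": [0.1, 0, 0]}, {"grip": 1, "dp": [0, 0, 0], "rotation": [0, 0, 0]}, {"grip": 1, "dp": [0, 0, 0], "rotation": [0, 0, 0]}])

```text
time_s: 30.78
tool_pos: [0.481, 0.3033, 0.0577]
tool_rot: [179.8, -0.1, 94.4]
force: [-0.0, -0.4, -1.3]
grip_width: 0.0297
```

```bash
python3 go.py 1 0.4796,0.3036,0.05,94.5,1
```

```text
[{grip: 1.0, dp: [0.0004, -0.0014, 0.0077], rotation: [0.16, -0.09, -0.1]}]
```

>>> carry_out(plan=[{"grip": 1, "dp": [0, -0.0015, 0.002], "rotation": [0.1, 0, 0]}, {"grip": 1, "dp": [0, 0, 0.003], "rotation": [0, 0, 0]}, {"grip": 1, "dp": [0, 0, 0.003], "rotation": [0, 0, 0]}, {"grip": 1, "dp": [0, 0, 0], "rotation": [0, 0, 0]}])

```text
time_s: 31.12
tool_pos: [0.4797, 0.3031, 0.0494]
tool_rot: [179.9, -0.1, 94.4]
force: [-0.3, -0.1, -2.4]
grip_width: 0.0297
```

>>> carry_out(plan=[{"grip": 1, "dp": [0, 0, 0.003], "rotation": [0, 0, 0]}, {"grip": 1, "dp": [0, 0, 0.003], "rotation": [0, 0, 0]}, {"grip": 1, "dp": [0, 0, 0], "rotation": [0, 0, 0]}])

```text
time_s: 31.37
tool_pos: [0.4796, 0.3033, 0.0426]
tool_rot: [179.9, -0.1, 94.4]
force: [-0.5, -0.1, -1.9]
grip_width: 0.0302
```

The underside is at 26 mm with no contact, so the pins are in the holes. Last few millimetres.

>>> carry_out(plan=[{"grip": 1, "dp": [0, 0, 0.003], "rotation": [0, 0, 0]}, {"grip": 1, "dp": [0, 0, 0.002], "rotation": [0, 0, 0]}, {"grip": 1, "dp": [0, 0, 0.001], "rotation": [0, 0, 0]}, {"grip": 1, "dp": [0, 0, 0], "rotation": [0, 0, 0]}])

```text
time_s: 31.7
tool_pos: [0.4799, 0.3036, 0.0372]
tool_rot: [179.9, -0.1, 94.4]
force: [0.1, -0.9, -1.5]
grip_width: 0.0298
```

>>> carry_out(plan=[{"grip": 1, "dp": [0, 0, 0.001], "rotation": [0, 0, 0]}, {"grip": 0.4, "dp": [0, 0, 0], "rotation": [0, 0, 0]}, {"grip": 0.4, "dp": [0, 0, 0], "rotation": [0, 0, 0]}, {"grip": 0.4, "dp": [0, 0, 0], "rotation": [0, 0, 0]}, {"grip": 0.4, "dp": [0, 0, 0], "rotation": [0, 0, 0]}, {"grip": 0.4, "dp": [0, 0, -0.008], "rotation": [0, 0, 0]}, {"grip": 0.4, "dp": [0, 0, -0.015], "rotation": [0, 0, 0]}, {"grip": 0.4, "dp": [0, 0, -0.025], "rotation": [0, 0, 0]}])

```text
time_s: 32.37
tool_pos: [0.4772, 0.3017, 0.082]
tool_rot: [-179.7, 0.1, 94.4]
force: [-0.6, -0.4, -0.1]
grip_width: 0.0515
```

>>> carry_out(plan=[{"grip": 0.4, "dp": [0, 0, -0.03], "rotation": [0, 0, 0]}, {"grip": 0.4, "dp": [0, 0, -0.04], "rotation": [0, 0, 0]}, {"grip": 0.4, "dp": [0, 0, -0.04], "rotation": [0, 0, 0]}, {"grip": 0.4, "dp": [0.02, 0, -0.03], "rotation": [0, 0, 0]}, {"grip": 0.4, "dp": [0.03, 0, 0], "rotation": [0, 0, 0]}, {"grip": 0.4, "dp": [0.03, 0, 0], "rotation": [0, 0, 0]}, {"grip": 0.4, "dp": [0.03, 0, 0], "rotation": [0, 0, 0]}, {"grip": 0.4, "dp": [0.03, 0, 0], "rotation": [0, 0, 0]}])

```text
time_s: 33.03
tool_pos: [0.4744, 0.4378, 0.2429]
tool_rot: [179.5, -0.3, 93.4]
force: [0.1, -0.5, 0.8]
grip_width: 0.0517
```

>>> carry_out(plan=[{"grip": 0.4, "dp": [0.03, 0, 0], "rotation": [0, 0, 0]}, {"grip": 0.4, "dp": [0.03, 0, 0], "rotation": [0, 0, 0]}, {"grip": 0.4, "dp": [0.03, 0, 0], "rotation": [0, 0, 0]}, {"grip": 0.4, "dp": [0.02, 0, 0], "rotation": [0, 0, 0]}, {"grip": 0.4, "dp": [0, 0, 0], "rotation": [0, 0, 0]}, {"grip": 0.4, "dp": [0, 0, 0], "rotation": [0, 0, 0]}])

```text
time_s: 33.53
tool_pos: [0.4629, 0.5606, 0.2461]
tool_rot: [179.5, -0.6, 93.9]
force: [1.0, 0.2, -0.1]
grip_width: 0.0521
```

```bash
python3 - <<'E'
from h import *
cv2.imwrite("pics/c10.png",np.hstack([crop("top",115,150,100,100,4),crop("scene",290,145,100,100,4)]))
E
```

```text
(no output)
```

View pics/c10.png

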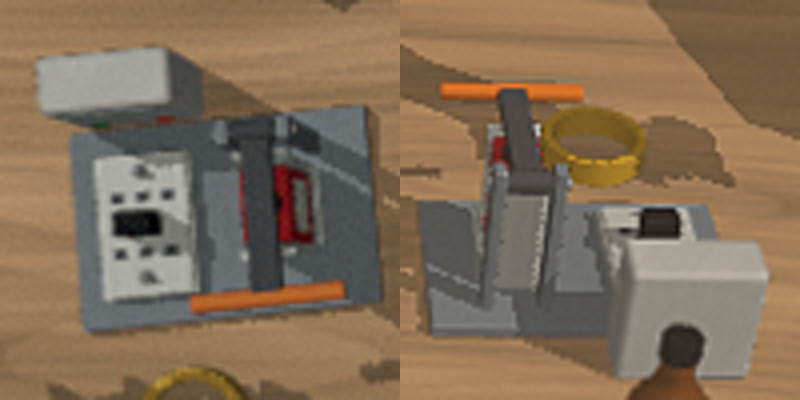

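The pins show through both holes at crop (145,170) and (150,278), with the plate square on the bed. The bar at (512,91) is raw row 167.3 (166.8 predicted when closed). Handing in.

```bash
python3 -c "
from cell import env
print(env.sign_off())"
```

```text
the job is handed in; nothing more can be done
None
```

I carried out all four steps and handed the job in at about 34 s of the 72 s allowed; the sign-off gives no verdict.

- **Red tank:** I lifted it from the rack by its end faces and stood it on clear counter. I then took it again by its long sides and lowered it between the cheeks onto the sprung floor.
- **Clamp:** I swung it shut by the bar, finishing with about 30 N of push. In the last picture the bar sits at image row about 167.3. Fully closed predicts 166.8, and 0.04 rad open predicts 165.5.
- **Stencil plate:** I fitted it over both pins. The arm's height at release put its underside about 20 mm up, level with the bed. The last picture shows both pins through the holes and the plate square on the bed.
- **Robot:** it ended well clear of everything.

- **First rack grasp went wrong:** the tool drifted about 15 mm and briefly closed on the red tank too high. I opened, corrected and gripped again. The next picture showed the other tanks in place.
- **Camera disagreement:** the scene camera sat about 1–2 pixels off my printer model, so the clamp reading is good to only about 0.03–0.04 rad.
- **Not measured directly:** I judged the seat's exact travel from the closed clamp and the pictures. I did not check the loose items separately at the end.

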